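Level the marking-out plate with a wedge

TASK

The marking-out plate stands with its two far feet on the repair panel, so its near end, which has a single foot, hangs low. Slide the orange wedge thin end first under that foot and ease it in gently, without digging it into the bench top or shoving the plate along, until the bubble of the spirit level standing on the plate is centred between its two black lines; then let go and leave the wedge there, carrying the foot. Touch only the wedge: leave the plate, the level and everything else on the bench alone.

Things in the scene. Friction and masses are not known exactly. Their poses are not given: they have to be found in the camera images.
- wedge_grip (a point): Grip block at the thick end of the orange-painted steel levelling wedge (125 mm long, 420 g) lying flat on the bench: its centre, 12 mm above the wedge's underside. Ribbed block 35 mm long, 38 mm wide between flat sides, top 24 mm above the bench, butt face 17.5 mm behind this point. x points along the wedge to the thin end, y across, z up.
- wedge_tip (a point): Middle of the wedge's thin edge, at its underside; 107.5 mm from wedge_grip along x, same axes. 34 mm wide; 1.5 mm thick at the thin edge, the ramp rises evenly (1 in 5) over 70 mm to 15.5 mm, then runs level for 20 mm to the block. It stays by itself wherever it is left under load.
- low_foot (a point): Centre of the underside of the plate's single near foot, on the bare bench at the start: round, rubber, 37 mm across, underside flat for 8 mm, then sloping up 3.6 mm to 36 mm across, so the thin edge rides in under it at a push of 12 to 25 N. It carries 13 to 22 N and must rise 5 to 10 mm, not known beforehand. Axes as the plate's: push along +x. It lies 22 mm inside the plate's near edge.
- plate: Cast iron marking-out plate, 3.0 kg, loose, 200 (x) by 150 mm (y); top face 36 mm, skirt's lower edge 17 mm above the plane of its feet; handles stand out 22 mm from the long sides. Origin: its centre, in the plane of the feet. x points from the near, low end to the far end, z up. low_foot at x = -78 mm; far feet at x = 66, y = +-55 mm, on the panel. Pushed too hard it slides.
- far_end (a point): Point half-way between the undersides of the two far feet of the plate (x = +66 mm, y = 0 of the plate).
- level_center (a point): Middle of the spirit level standing loose on the plate, roughly along it: red, 150 mm long (x, to the far end), 26 wide, 41 high; the point is 20 mm above its underside. In a gap in the middle of its top lies the vial: green tube, 76 mm, with two black lines 12 mm either side of the middle and a white bubble 14 mm long, seen from above.
- bubble_mid (a point): Middle of the white bubble, 14 mm long, in the vial. Its x in the frame of level_center is the level's reading: 0 = centred; positive = towards the level's far end, the near end is low. 24 mm of travel is 0.01 rad of tilt, 1.44 mm of height at low_foot and so about 7 mm of wedge travel. It stops at +-29 mm, as at the start, and settles in 1 s after a move. Between the lines within +-4.8 mm.
- vblock_center (a point): Steel V-block on the plate, 50 x 40 x 34 mm; its centre. A bystander.
- table: The plywood bench top, its face at height 0. A hand that holds the wedge stiffly and pushes it along tends to dig it into the bench and jam it: keep the downward force small (a few N) as it goes in; the push itself is then 12 to 25 N.
- offcut_center (a point): Flat wood offcut, 120 x 45 x 18 mm, on the bench; its centre. A bystander.
- solvent: Amber bottle, 64 mm across, 190 mm high; origin at its underside. A bystander.
- grease: Red jar with black cap, 60 mm across, 80 mm high; origin at its underside. A bystander.
- screwdriver_grip (a point): Screwdriver, 200 mm long, lying; point in its red handle. A bystander.
- hammer_grip (a point): Hammer, 240 mm long, lying; point in its wooden handle. A bystander.
Not all that is in view belongs to the job. Several things look just like the part that bears wedge_grip: the one meant starts farthest to the robot's left.

How it is judged:
By the outcome, as a careful person would: the job done as asked, in the order asked, and still so for the second after the job is handed in, with the robot touching nothing.
It also fails if it takes over 72 s, if anything falls off the work surface, if the arm or the gripper's body presses on something with over 40 N, if the wrist force passes 120 N, or if a joint passes its speed limit or range.

ROBOT

A 6-joint arm with a two-finger parallel gripper is mounted at the origin on the work surface. World frame = base frame: x ahead of the robot, y to its left, z up, the work surface at z = 0. Lengths are in m, angles in rad, forces in N, time in s.
With the tool pointing down it reaches from about 0.4 to 0.825 m from the base axis. Payload 7 kg.
Tool frame: the origin (TCP) lies midway between the tips of the shut fingers; the grasp point (between the pads) lies 19 mm behind it; y points along the fingers, z is the direction in which the jaws open and shut, and the axes are right-handed (so a half turn about y gives the same grasp; the last joint's range is limited). The gripper opens to 88 mm and grips with 3 to 60 N. Pads are 19 mm wide; open, the fingers measure 130 mm over their backs; the gripper's body (78 mm by 193 mm) begins 47 mm behind the grasp point.
Start: joints at [1.605, 0.359, 0.012, 0, -1.224, -0.288], TCP at [0.169, 0.653, 0.227] pointing down, gripper open.
Joint ranges: [-3.07, 3.07], [-1.43, 2.12], [-1.02, 1.25], [-3.03, 1.67], [-3.05, -0], [-3.03, 3.03]. Speed limits (rad/s): [2.39, 2.39, 3.01, 3.14, 3.14, 3.14].

INTERFACE

Orientations are given as [roll, pitch, yaw] about the fixed x, y, z axes, in that order (R = Rz(yaw) Ry(pitch) Rx(roll)).
In Python, from station import readout, optics, finish_job gives the robot as it stands.
- The arm moves only by the tool servo_tool, never from a script. Its argument "deltas" is a list of rows, each a list of 7 numbers: the shift along the tool's x, y, z in mm, then the turn, a rotation vector about the tool's x, y, z in rad, then the opening, from 0 (shut) to 1 (fully open). A call has exactly 8 rows; each row shifts and turns the commanded pose from where the row before left it, along the tool's axes as they then stand; what a row does not reach is not made up. A row lasts 1/12 s, in which the tool goes at most 41.7 mm and 7.16 degrees, less where a joint would pass 70% of its speed; a pose out of reach is approached as far as the arm can. A call with a gripper value outside its range is refused whole. The fingers move at their own pace and stop on an object; "grip_force" is the grip in N (left out, the last holds). Time passes only in rows, so rows that do not move let the fingers close, or fill a call up. It gives the time, the measured TCP pose, the force and the opening at its end, in the units of the state.
- readout.read_state(): the state, without advancing time (a new reading comes with each control period).
- optics.capture(name): name is "scene" or "top" or "wrist"; returns (picture, depth): 420x560x3 uint8, blue, green, red; 420x560 float32, m along the optical axis (not along the pixel's ray), 0 where there is no reading.
- optics.camera_params(name): a dict with "mtx" (3x3 intrinsics, pixels), "origin" and "attitude" of the camera in the world. Camera axes: x right, y down, z forward; pixel columns grow to the right and rows downward; lengths in m; the calibration is good to about 2 mm. A picture is of the moment at which its call begins: read the wrist's pose just before it. camera_params takes no time and is no camera call; for the wrist camera it gives the pose at the moment of the call.
- finish_job(): hands the job in, once; it reports no verdict.
The state is a dict: "time": time; "joint_positions": joint angles; "dq": joint speeds; "joint_torque": joint torques, N m; "tool_pos": TCP position; "orientation": TCP orientation; "contact_force": force on the tool from outside, world axes, zero at the start; "moment": the same for the moment, N m; "width": opening from 0.0 (shut) to 1.0 (fully open).
Only numpy, scipy, OpenCV 4.12 (cv2) and the standard library are available. Lean on these libraries where they do the work, as an engineer would, in place of code of your own. Each camera call takes 0.05 s, during which the arm holds its last target.

## Working session

There is one attempt and no reset: what is moved stays moved. The work goes in short steps, Python scripts to look and compute and a tool call to move; the robot and the scene stay as the last step left them, time stands still between calls to the robot, and variables do not carry over. Pictures are saved under pics/ and viewed, and the job is handed in when it is done.

Besides the shell and the picture viewer there is one more tool, called after ">>>" by a JSON object that holds its "name" and its "arguments", one argument or row to a line. servo_tool: Moves the arm, as the interface text tells. Its arguments: {"type":"object","properties":{"deltas":{"type":"array"},"grip_force":{"type":"number"}},"required":["deltas"]}

```bash
mkdir -p pics; ls
python3 - <<'E'
from station import readout, optics
import cv2
print(readout.read_state())
for n in ("scene","top","wrist"):
    p=optics.camera_params(n); print(n,p)
    im,d=optics.capture(n); cv2.imwrite(f"pics/{n}0.png",im)
    import numpy as np; np.save(f"pics/{n}0.npy",d)
E
```

```text
pics
{'time': 0.0, 'joint_positions': array([ 1.60513790e+00,  3.59365430e-01,  1.10081155e-02, -3.97962827e-04,
       -1.22411105e+00, -2.88091623e-01]), 'dq': array([-0.00089448,  0.00019463, -0.00025683, -0.00015751,  0.00069016,
       -0.00071199]), 'joint_torque': array([ 2.03467163e-03, -5.82731438e+01,  2.93045783e+01,  6.99692577e+00,
        6.83535865e-03, -1.56391293e-04]), 'tool_pos': array([0.16934231, 0.65286572, 0.22560588]), 'orientation': array([-1.56908690e+00,  1.16427101e-04,  2.88770717e+00]), 'contact_force': array([-0.09142388,  0.38955097,  0.60882191]), 'moment': array([-0.01288502,  0.00405211,  0.03512489]), 'width': 1.0002276473892249}
scene {'mtx': array([[438.47612772,   0.        , 279.24419867],
       [  0.        , 438.47612772, 209.65304351],
       [  0.        ,   0.        ,   1.        ]]), 'origin': array([ 1.19964374, -0.61775227,  1.05276702]), 'attitude': array([-2.38313325,  0.0216377 ,  0.77684138])}
top {'mtx': array([[381.73918139,   0.        , 270.76692316],
       [  0.        , 381.73918139, 206.59169379],
       [  0.        ,   0.        ,   1.        ]]), 'origin': array([0.34251435, 0.01281397, 1.1894703 ]), 'attitude': array([-2.94503832, -0.00451165, -1.55311915])}
wrist {'mtx': array([[320.87465611,   0.        , 280.79486768],
       [  0.        , 320.87465611, 213.37838445],
       [  0.        ,   0.        ,   1.        ]]), 'origin': array([0.24934877, 0.63269817, 0.384633  ]), 'attitude': array([ 2.82901870e+00, -8.33872474e-04, -1.82441561e+00])}
```

View pics/scene0.png

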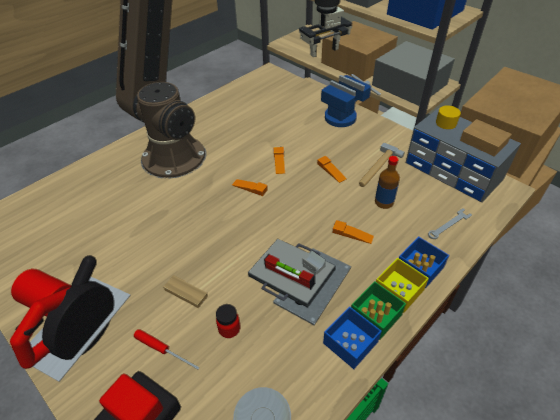

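View pics/top0.png

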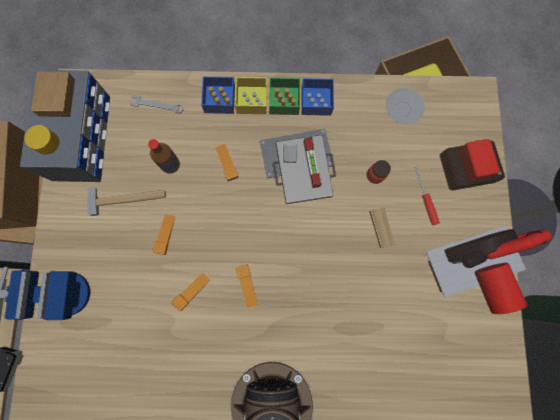

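View pics/wrist0.png

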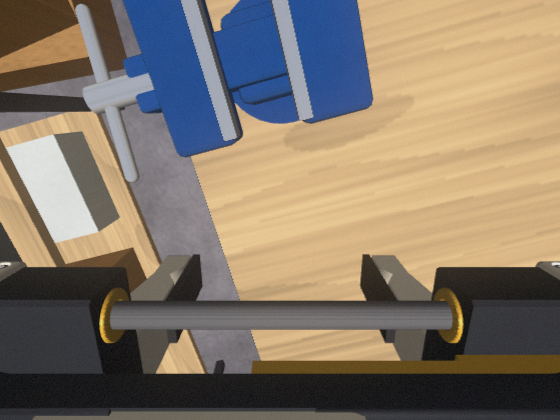

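```bash
cat > h.py <<'E'
import numpy as np, cv2
from scipy.spatial.transform import Rotation as Ro
from station import readout, optics
def ray(p,uv):
    uv=np.atleast_2d(uv).astype(float)
    K=p["mtx"]; R=Ro.from_euler('xyz',p["attitude"]).as_matrix()
    d=np.c_[(uv[:,0]-K[0,2])/K[0,0],(uv[:,1]-K[1,2])/K[1,1],np.ones(len(uv))]@R.T
    return p["origin"],d
def toz(p,uv,z):
    o,d=ray(p,uv); return o+d*((z-o[2])/d[:,2])[:,None]
def cloud(p,depth):
    v,u=np.mgrid[0:420,0:560]; o,d=ray(p,np.c_[u.ravel(),v.ravel()])
    return (o+d*depth.ravel()[:,None]).reshape(420,560,3)
def proj(p,X):
    K=p["mtx"]; R=Ro.from_euler('xyz',p["attitude"]).as_matrix()
    c=(np.atleast_2d(X)-p["origin"])@R
    return (c[:,:2]/c[:,2:])*[K[0,0],K[1,1]]+[K[0,2],K[1,2]]
E
python3 - <<'E'
from h import *
np.set_printoptions(precision=4,suppress=True)
for n in ("top","scene"):
    p=optics.camera_params(n); im=cv2.imread(f"pics/{n}0.png"); d=np.load(f"pics/{n}0.npy")
    C=cloud(p,d); hsv=cv2.cvtColor(im,cv2.COLOR_BGR2HSV)
    m=cv2.inRange(hsv,(8,190,120),(16,255,255))
    k,l,s,c=cv2.connectedComponentsWithStats(m)
    for i in range(1,k):
        if s[i,4]<60: continue
        P=C[l==i]; print(n,c[i],s[i,4],np.median(P,0),P[:,2].max())
        r=cv2.minAreaRect(P[:,:2].astype(np.float32)); print(r)
        a=P[:,:2]-P[:,:2].mean(0); w,V=np.linalg.eigh(a.T@a); t=a@V[:,1]
        for q in np.linspace(t.min(),t.max(),7)[:-1]:
            s_=(t>=q)&(t<q+(np.ptp(t))/6); print('  ',P[s_].mean(0))
E
```

```text
scene [278.7063 154.8651] 126 [0.2991 0.2647 0.0163] 0.028465839841101515
((0.29967010021209717, 0.261608749628067), (0.0337049663066864, 0.08160194009542465), 43.92013931274414)
   [0.3222 0.2382 0.012 ]
   [0.3168 0.2517 0.0153]
   [0.3033 0.2557 0.0149]
   [0.2951 0.2682 0.0178]
   [0.2861 0.2777 0.0242]
   [0.2752 0.285  0.0235]
scene [330.4577 167.9254] 201 [0.4818 0.3399 0.0139] 1.052767024063354
((0.8418217897415161, -0.10327088832855225), (0.09147447347640991, 1.2500174045562744), 39.00399398803711)
   [ 1.1996 -0.6178  1.0528]
   [nan nan nan]
   [nan nan nan]
   [nan nan nan]
   [nan nan nan]
   [0.4824 0.3409 0.014 ]
scene [249.3303 185.0317] 221 [0.3378 0.0801 0.0142] 1.052767024063354
((0.765009343624115, -0.23219844698905945), (0.11363165825605392, 1.1564267873764038), 54.03646469116211)
   [ 1.1996 -0.6178  1.0528]
   [nan nan nan]
   [nan nan nan]
   [nan nan nan]
   [nan nan nan]
   [0.3361 0.0804 0.0147]
scene [352.7429 231.8934] 319 [0.7264 0.1574 0.0134] 1.052767024063354
((0.931914746761322, -0.2336442470550537), (0.1209857165813446, 0.9294943809509277), 27.90733528137207)
   [ 1.1996 -0.6178  1.0528]
   [nan nan nan]
   [nan nan nan]
   [nan nan nan]
   [nan nan nan]
   [0.7258 0.1575 0.0137]<stdin>:14: RuntimeWarning: Mean of empty slice.
  ret = um.true_divide(
```

Run:
```python
from h import *
im=cv2.imread("pics/top0.png")
cv2.imwrite("pics/t_plate.png",cv2.resize(im[110:225,230:370],None,fx=5,fy=5,interpolation=cv2.INTER_CUBIC))
cv2.imwrite("pics/t_wed.png",cv2.resize(im[200:320,140:270],None,fx=5,fy=5,interpolation=cv2.INTER_CUBIC))
im=cv2.imread("pics/scene0.png")
cv2.imwrite("pics/s_plate.png",cv2.resize(im[210:330,230:370],None,fx=5,fy=5,interpolation=cv2.INTER_CUBIC))
```

```text
(no output)
```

View pics/t_plate.png

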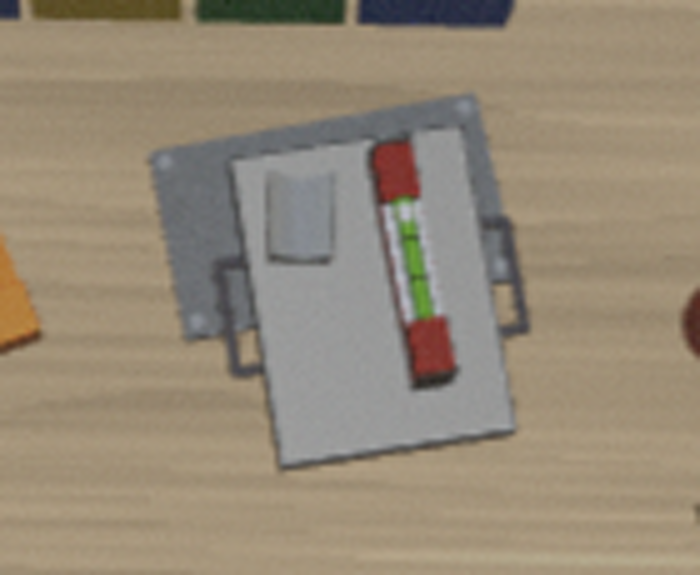

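View pics/t_wed.png

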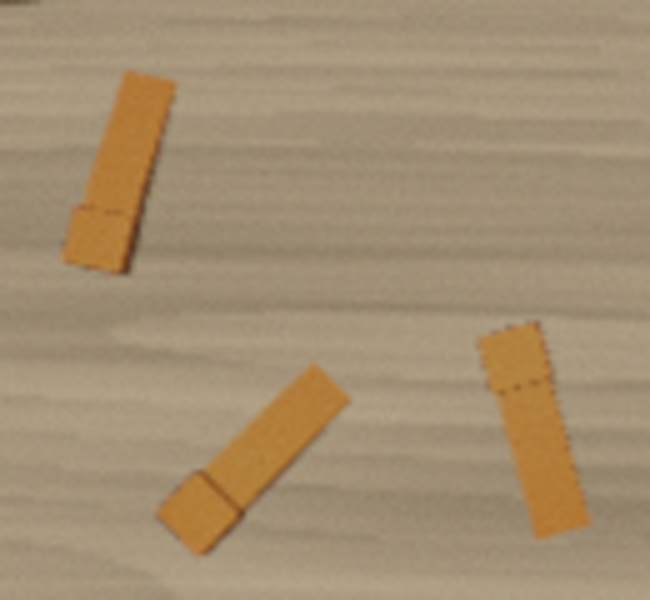

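View pics/s_plate.png

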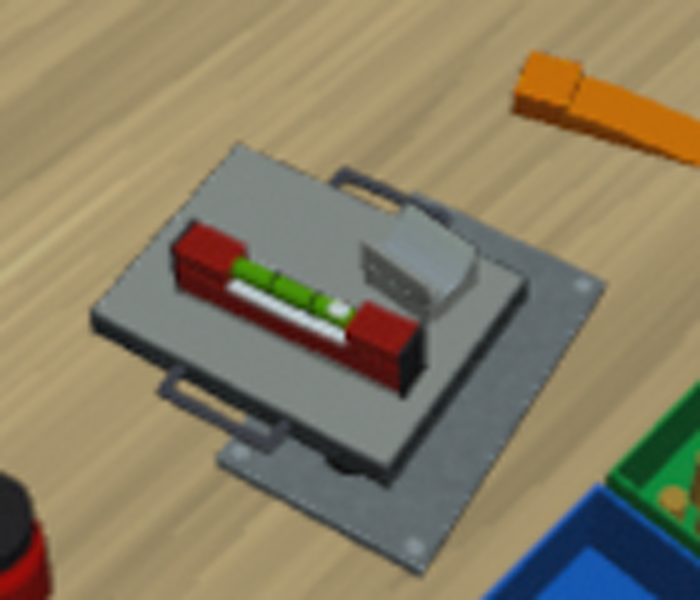

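```bash
cat > m.py <<'E'
from h import *
np.set_printoptions(precision=4,suppress=True)
p=optics.camera_params("top"); im=cv2.imread("pics/top0.png"); d=np.load("pics/top0.npy")
hsv=cv2.cvtColor(im,cv2.COLOR_BGR2HSV)
def up(u,v,x0,y0): return [(u+.5)/5-.5+x0,(v+.5)/5-.5+y0]
# wedge mask
print(hsv[235,164],hsv[190,307],hsv[160,266])
m=cv2.inRange(hsv,(8,150,90),(20,255,255))
k,l,s,c=cv2.connectedComponentsWithStats(m)
for i in range(1,k):
    if s[i,4]<200: continue
    v,u=np.where(l==i); P=toz(p,np.c_[u,v],0.012)
    print(c[i],s[i,4],P.mean(0)[:2]*1000,cv2.minAreaRect((P[:,:2]*1000).astype(np.float32)))
W=np.array([up(*q,140,200) for q in [(126,70),(176,80),(128,273),(62,262)]])
print("wedge tipL tipR buttR buttL", toz(p,W[:2],0.0015)[:,:2]*1000, toz(p,W[2:],0.024)[:,:2]*1000)
pl=np.array([up(*q,230,110) for q in [(282,467),(515,432),(463,127),(233,160)]])
N=toz(p,pl[:2],0.0355); F=toz(p,pl[2:],0.045); print("plate NL NR FR FL",N,F)
C=cloud(p,d)
for q in [(300,195),(320,190),(295,175),(285,170)]: print(q,C[q[1],q[0]])
E
python3 m.py
```

```text
[ 16 170 179] [ 20   5 154] [107  16 115]
[226.419  162.3715] 358 [719.6045 156.943 ] ((722.28125, 156.80831909179688), (118.31023406982422, 35.36541748046875), 20.66550064086914)
[163.7211 235.1066] 441 [481.1065 341.2719] ((485.031005859375, 342.715087890625), (39.97524642944336, 121.44432067871094), 79.43611907958984)
[246.6413 285.3139] 446 [333.4957  80.271 ] ((332.4834289550781, 80.80364990234375), (121.96205139160156, 35.20628356933594), 16.16144371032715)
[189.8207 292.0464] 474 [310.5838 250.3605] ((313.04522705078125, 249.0326385498047), (36.300960540771484, 124.19221496582031), 46.40248107910156)
wedge tipL tipR buttR buttL [[550.3544 345.7792]
 [544.5346 313.8175]] [[421.4512 329.2753]
 [427.3698 369.7806]]
plate NL NR FR FL [[ 0.5845 -0.0352  0.0355]
 [ 0.6094 -0.1795  0.0355]] [[ 0.8054 -0.1476  0.045 ]
 [ 0.7805 -0.0018  0.045 ]]
(300, 195) [ 0.6106 -0.0783  0.0361]
(320, 190) [ 0.6279 -0.1406  0.0354]
(295, 175) [ 0.6726 -0.062   0.043 ]
(285, 170) [ 0.6887 -0.0308  0.0411]
```

```bash
cat > plan.py <<'E'
from h import *
import sys
np.set_printoptions(precision=4,suppress=True)
def plan(target,yaw,s=None):
    """target TCP; yaw of tool x axis about world z with tool y down. prints shift in tool axes (mm) and rotvec in tool axes"""
    s=s or readout.read_state()
    R=Ro.from_euler('xyz',s["orientation"])
    M=R.as_matrix()
    # tool y down=-z; x=(c,s,0); z = x cross y
    x=np.array([np.cos(yaw),np.sin(yaw),0]); y=np.array([0,0,-1.]); T=np.c_[x,y,np.cross(x,y)]
    rv=(R.inv()*Ro.from_matrix(T)).as_rotvec()
    d=M.T@(np.array(target)-s["tool_pos"])*1000
    print("t",s["time"],"pos",s["tool_pos"]*1000,"F",s["contact_force"],"w",s["width"])
    print("tool x",M[:,0],"y",M[:,1],"z",M[:,2],"yaw",np.arctan2(M[1,0],M[0,0]))
    print("shift mm",d,"rotvec",rv)
if __name__=="__main__":
    a=[float(v) for v in sys.argv[1:]]; plan(a[:3],a[3])
E
python3 plan.py 0.4417 0.3467 0.12 -0.159; python3 plan.py 0.4417 0.3467 0.12 2.983
```

```text
t 0.15 pos [169.3993 653.0084 225.8316] F [ 0.1006 -0.4268  0.0438] w 1.0038147261570598
tool x [-0.968   0.2511 -0.0002] y [-0.0001 -0.0013 -1.    ] z [-0.2511 -0.968   0.0013] yaw 2.8877497436286115
shift mm [-340.4763  106.1931  227.9732] rotvec [ 0.0002  3.0467 -0.002 ]
t 0.15 pos [169.3993 653.0084 225.8316] F [ 0.1006 -0.4268  0.0438] w 1.0038147261570598
tool x [-0.968   0.2511 -0.0002] y [-0.0001 -0.0013 -1.    ] z [-0.2511 -0.968   0.0013] yaw 2.8877497436286115
shift mm [-340.4763  106.1931  227.9732] rotvec [-0.0013 -0.0953 -0.0001]
```

>>> {"name": "servo_tool", "arguments": {
  "deltas": [
    [-10,0,7,0,0,0,1],
    [-30,5,20,0,0,0,1],
    [-34,5,23,0,0,0,1],
    [-34,5,23,0,0,0,1],
    [-34,5,23,0,0,0,1],
    [-34,5,23,0,0,0,1],
    [-34,5,23,0,0,0,1],
    [-34,5,23,0,0,0,1]
  ]
}}

```text
time: 0.82
tool_pos: [0.3652, 0.4301, 0.1915]
orientation: [-1.571, 0.0, 2.888]
contact_force: [1.2, -0.2, -0.5]
width: 0.999
```

```bash
python3 plan.py 0.4417 0.3467 0.10 2.983
```

```text
t 0.8167 pos [365.2045 430.1071 191.4945] F [ 1.2124 -0.1567 -0.4927] w 0.9991818416985493
tool x [-0.968   0.2509 -0.    ] y [ 0.0001  0.0002 -1.    ] z [-0.2509 -0.968  -0.0002] yaw 2.8880239158016554
shift mm [-94.9716  91.4822  61.5708] rotvec [ 0.0002 -0.095  -0.    ]
```

>>> {"name": "servo_tool", "arguments": {
  "deltas": [
    [-20,15,13,0,0,0,1],
    [-22,20,14,0,0,0,1],
    [-22,20,14,0,0,0,1],
    [-20,20,13,0,0,0,1],
    [-11,16,7.6,0,0,0,1],
    [0,0,0,0,-0.05,0,1],
    [0,0,0,0,-0.045,0,1],
    [0,0,0,0,0,0,1]
  ]
}}

```text
time: 1.48
tool_pos: [0.4409, 0.3477, 0.1001]
orientation: [-1.57, -0.0, 2.984]
contact_force: [0.7, -0.1, 0.2]
width: 0.996
```

```bash
python3 plan.py 0.4417 0.3467 0.10 2.983
python3 - <<'E'
from h import *
p=optics.camera_params("wrist"); im,d=optics.capture("wrist"); cv2.imwrite("pics/w1.png",im); np.save("pics/w1.npy",d)
import json; json.dump({k:np.asarray(v).tolist() for k,v in p.items()},open("pics/w1.json","w"))
E
```

```text
t 1.4833 pos [440.926  347.7426 100.0951] F [ 0.6576 -0.0895  0.2371] w 0.9962907724478558
tool x [-0.9876  0.1572  0.0004] y [-0.0006 -0.0009 -1.    ] z [-0.1572 -0.9876  0.001 ] yaw 2.9837638205055703
shift mm [-0.9283  0.0956  0.9079] rotvec [-0.001   0.0008  0.0004]
```

View pics/w1.png

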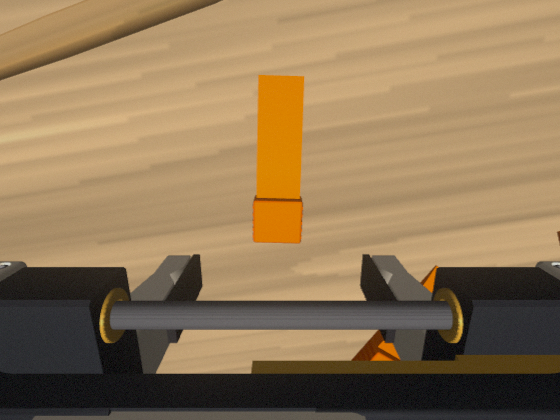

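Run:
```python
from h import *
import json
np.set_printoptions(precision=2,suppress=True)
p={k:np.array(v) for k,v in json.load(open("pics/w1.json")).items()}
im=cv2.imread("pics/w1.png"); hsv=cv2.cvtColor(im,cv2.COLOR_BGR2HSV); m=cv2.inRange(hsv,(8,200,80),(20,255,255)); m[255:]=0
for r in (77,85,120,160,190,205,220,235,242):
    u=np.where(m[r])[0]; print(r,u.min(),u.max())
v=np.where(m.any(1))[0]; print(v.min(),v.max())
T=toz(p,[(258.5,75.5),(304,76)],.0015); B=toz(p,[(253,242.5),(301.5,243)],.024); F=toz(p,[(254,199),(302.5,200)],.024)
t=T.mean(0);b=B.mean(0); print(T*1000,B*1000,F*1000)
dd=(t-b)[:2]; L=np.linalg.norm(dd); print(L*1000,np.arctan2(dd[1],dd[0]),(b[:2]+dd/L*.0175)*1000)
```

```text
77 259 303
85 259 303
120 258 301
160 257 300
190 257 299
205 253 301
220 253 301
235 253 559
242 273 299
75 242
[[548.8  347.76   1.5 ]
 [543.18 314.54   1.5 ]] [[426.93 372.73  24.  ]
 [420.46 334.81  24.  ]] [[461.95 365.43  24.  ]
 [455.4  329.2   24.  ]]
124.3748079468448 -0.18289977641652955 [440.9  350.59]
```

```bash
python3 plan.py 0.441 0.3503 0.005 2.962
```

```text
t 1.5333 pos [440.8692 348.2131 100.4298] F [0.4102 0.7662 0.271 ] w 0.9996744932037617
tool x [-0.9872  0.1594  0.0001] y [-0.0002 -0.0003 -1.    ] z [-0.1594 -0.9872  0.0004] yaw 2.98147215686316
shift mm [ 0.1906 95.429  -2.1169] rotvec [-0.0004  0.0195  0.0001]
```

>>> {"name": "servo_tool", "arguments": {
  "deltas": [
    [0,15,-2.1,0,0.02,0,1],
    [0,20,0,0,0,0,1],
    [0,20,0,0,0,0,1],
    [0,15,0,0,0,0,1],
    [0,12,0,0,0,0,1],
    [0,8,0,0,0,0,1],
    [0,4,0,0,0,0,1],
    [0,1.4,0,0,0,0,1]
  ]
}}

```text
time: 2.2
tool_pos: [0.4409, 0.3509, 0.0048]
orientation: [-1.57, -0.0, 2.962]
contact_force: [-0.2, 0.4, 0.5]
width: 1.004
```

>>> {"name": "servo_tool", "arguments": {
  "deltas": [
    [0,0,0,0,0,0,0],
    [0,0,0,0,0,0,0],
    [0,0,0,0,0,0,0],
    [0,0,0,0,0,0,0],
    [0,0,0,0,0,0,0],
    [0,0,0,0,0,0,0],
    [0,0,0,0,0,0,0],
    [0,0,0,0,0,0,0]
  ],
  "grip_force": 30
}}

```text
time: 2.87
tool_pos: [0.4411, 0.351, 0.0053]
orientation: [-1.571, 0.0, 2.963]
contact_force: [-0.1, -0.4, 0.1]
width: 0.449
```

```bash
python3 plan.py 0.441 0.3503 0.005 2.962;  python3 - <<'E'
from h import *
im,d=optics.capture("wrist"); cv2.imwrite("pics/w2.png",im)
E
```

```text
t 2.8667 pos [441.0997 350.9904   5.2669] F [-0.1418 -0.3877  0.0923] w 0.4491703020783183
tool x [-0.9841  0.1778 -0.0001] y [ 0.0001  0.0001 -1.    ] z [-0.1778 -0.9841 -0.0001] yaw 2.9628005604234127
shift mm [-0.0246  0.2669  0.6972] rotvec [ 0.0001  0.0008 -0.0001]
```

View pics/w2.png

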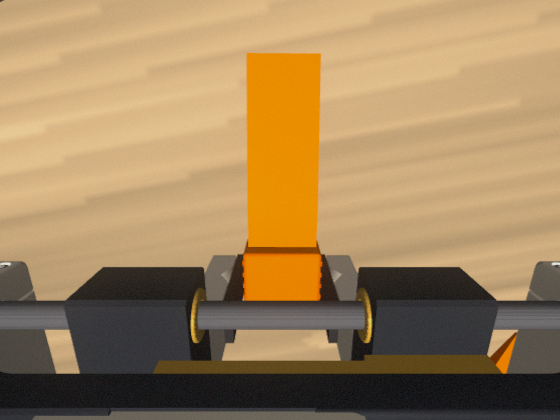

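>>> {"name": "servo_tool", "arguments": {
  "deltas": [
    [0,0,0,0,0,0,0],
    [0,0,0,0,0,0,0],
    [0,-3,0,0,0,0,0],
    [0,-7,0,0,0,0,0],
    [0,-10,0,0,0,0,0],
    [0,-10,0,0,0,0,0],
    [0,-5,0,0,0,0,0],
    [0,0,0,0,0,0,0]
  ],
  "grip_force": 40
}}

```text
time: 3.58
tool_pos: [0.4418, 0.352, 0.0422]
orientation: [-1.574, 0.001, 2.963]
contact_force: [0.5, 1.2, -4.0]
width: 0.43
```

```bash
python3 plan.py 0.4683 -0.129 0.04 3.309;  python3 - <<'E'
from h import *
im,d=optics.capture("wrist"); cv2.imwrite("pics/w3.png",im)
E
```

```text
t 3.5833 pos [441.7759 352.0079  42.1939] F [ 0.4669  1.1878 -4.0016] w 0.42957503648117334
tool x [-0.9841  0.1776 -0.0014] y [ 0.0019  0.0027 -1.    ] z [-0.1775 -0.9841 -0.003 ] yaw 2.9630914470938388
shift mm [-111.5047    0.9378  468.6606] rotvec [ 0.0027 -0.3459 -0.0019]
```

View pics/w3.png

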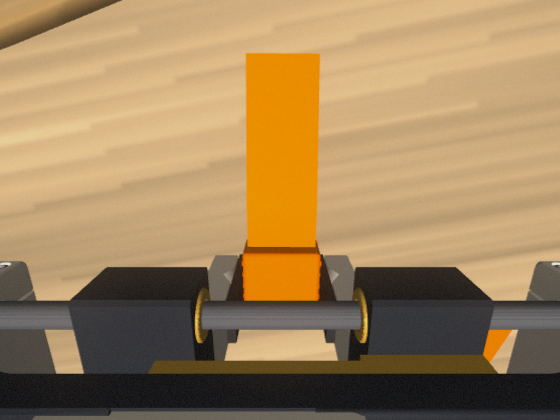

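>>> {"name": "servo_tool", "arguments": {
  "deltas": [
    [-2,0,8,0,0,0,0],
    [-5,0,20,0,0,0,0],
    [-7.5,0,32,0,0,0,0],
    [-8.5,0,36,0,0,0,0],
    [-8.5,0,36,0,0,0,0],
    [-8.5,0,36,0,0,0,0],
    [-8.5,0,36,0,0,0,0],
    [-8.5,0,36,0,0,0,0]
  ]
}}

```text
time: 4.3
tool_pos: [0.4536, 0.1023, 0.0399]
orientation: [-1.57, -0.001, 2.963]
contact_force: [0.8, 0.2, -4.0]
width: 0.426
```

>>> {"name": "servo_tool", "arguments": {
  "deltas": [
    [-8.5,0,36,0,0,0,0],
    [-8.5,0,36,0,0,0,0],
    [-8.5,0,36,0,0,0,0],
    [-8.5,0,36,0,0,0,0],
    [-8.5,0,36,0,0,0,0],
    [-7.5,0,30,0,0,0,0],
    [-4,0,18,0,0,0,0],
    [0,0,0,0,0,0,0]
  ]
}}

```text
time: 4.97
tool_pos: [0.4659, -0.1326, 0.0396]
orientation: [-1.57, -0.001, 2.959]
contact_force: [0.8, 0.2, -3.2]
width: 0.425
```

>>> {"name": "servo_tool", "arguments": {
  "deltas": [
    [0,0,0,0,-0.04,0,0],
    [0,0,0,0,-0.07,0,0],
    [0,0,0,0,-0.07,0,0],
    [0,0,0,0,-0.07,0,0],
    [0,0,0,0,-0.06,0,0],
    [0,0,0,0,-0.035,0,0],
    [0,0,0,0,0,0,0],
    [0,0,0,0,0,0,0]
  ]
}}

```text
time: 5.63
tool_pos: [0.4665, -0.1293, 0.0399]
orientation: [-1.571, -0.001, -2.977]
contact_force: [-0.3, 0.2, -4.6]
width: 0.431
```

```bash
python3 plan.py 0.4683 -0.129 0.04 3.309;  python3 - <<'E'
from h import *
import json
for n in ("wrist","scene","top"):
    p=optics.camera_params(n)
    im,d=optics.capture(n); cv2.imwrite(f"pics/{n}4.png",im); np.save(f"pics/{n}4.npy",d)
    json.dump({k:np.asarray(v).tolist() for k,v in p.items()},open(f"pics/{n}4.json","w"))
    if n!="wrist": cv2.imwrite(f"pics/{n}4c.png",cv2.resize(im[110:330,220:380],None,fx=3.5,fy=2.7 if 0 else 2.7,interpolation=cv2.INTER_CUBIC) if n=="scene" else cv2.resize(im[110:260,230:370],None,fx=4,fy=4,interpolation=cv2.INTER_CUBIC))
E
```

```text
t 5.6333 pos [ 466.4952 -129.3085   39.9057] F [-0.3421  0.1769 -4.5909] w 0.4314272794077136
tool x [-0.9864 -0.1642  0.0007] y [-0.0007 -0.     -1.    ] z [ 0.1642 -0.9864 -0.0001] yaw -2.9766149496010823
shift mm [-1.8309 -0.0956 -0.008 ] rotvec [ 0.0001 -0.0024  0.0007]
```

View pics/wrist4.png

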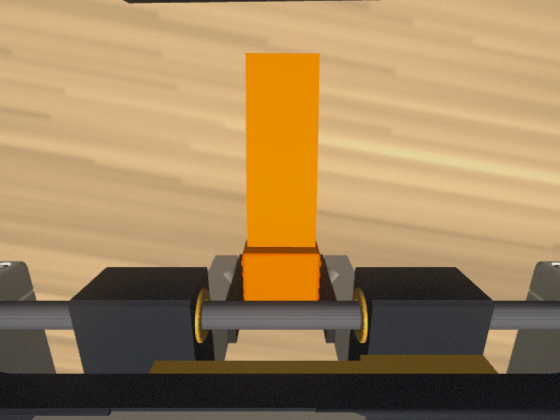

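View pics/scene4c.png

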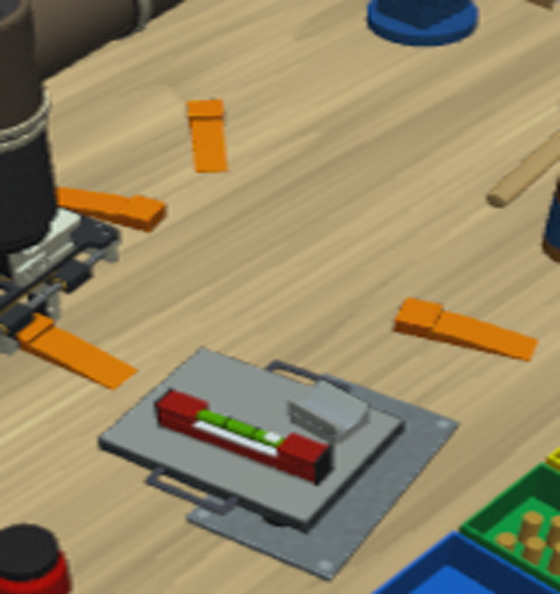

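View pics/top4c.png

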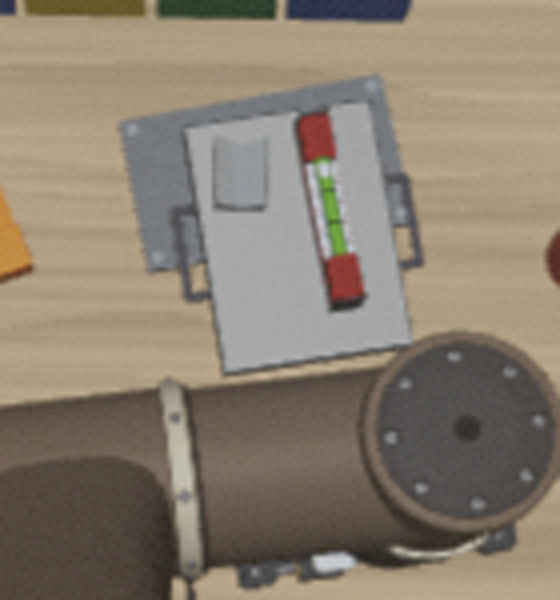

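>>> {"name": "servo_tool", "arguments": {
  "deltas": [
    [5,-5,0,0,0,0,0],
    [10,-5,0,0,0,0,0],
    [10,-5,0,0,0,0,0],
    [10,-5,0,0,0,0,0],
    [5,0,0,0,0,0,0],
    [0,0,0,0,0,0,0],
    [0,0,0,0,0,0,0],
    [0,0,0,0,0,0,0]
  ]
}}

```text
time: 6.45
tool_pos: [0.4281, -0.1359, 0.0603]
orientation: [-1.571, 0.001, -2.975]
contact_force: [-0.5, 0.3, -4.4]
width: 0.428
```

```bash
python3 plan.py 0.4683 -0.129 0.04 3.309;  python3 - <<'E'
from h import *
import json
for n in ("wrist",):
    p=optics.camera_params(n)
    im,d=optics.capture(n); cv2.imwrite(f"pics/{n}5.png",im); np.save(f"pics/{n}5.npy",d)
    json.dump({k:np.asarray(v).tolist() for k,v in p.items()},open(f"pics/{n}5.json","w"))
E
```

```text
t 6.45 pos [ 428.0781 -135.9106   60.3485] F [-0.5049  0.285  -4.3729] w 0.4279578370824137
tool x [-0.9862 -0.1655 -0.0009] y [ 0.0009  0.     -1.    ] z [ 0.1655 -0.9862  0.0001] yaw -2.975333445655159
shift mm [-40.7936  20.3831  -0.1616] rotvec [-0.0001 -0.0011 -0.0009]
```

View pics/wrist5.png

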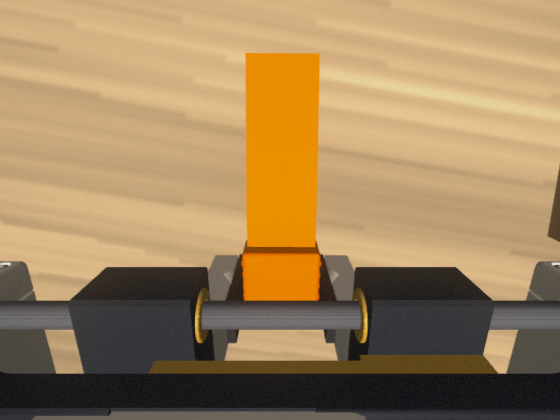

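Run:
```python
from h import *
np.set_printoptions(precision=4,suppress=True)
p=optics.camera_params("scene")
up=lambda u,v:[(u+.5)/5-.5+230,(v+.5)/5-.5+210]
N=toz(p,[up(240,143),up(93,318)],.0355); F=toz(p,[up(388,468),up(527,283)],.0445)
print(N,F); n=N.mean(0);f=F.mean(0); dd=(f-n)[:2]; print(n,np.linalg.norm(dd),np.arctan2(dd[1],dd[0]), np.linalg.norm(N[0]-N[1]),np.linalg.norm(F[0]-F[1]), n[:2]+.022*dd/np.linalg.norm(dd))
e=N[0]-N[1]; print(np.arctan2(-e[0],e[1]))
# wedge tip in scene4c when TCP at (466.5,-129.3), tip z ~0.036
u=lambda a,b:[(a+.5)/3.5-.5+220,(b+.5)/2.7-.5+110]
T=toz(p,[u(137,369),u(115,388)],.0365); print("tip",T, "expected", np.array([.4665,-.1293])+.1075*np.array([.9864,.1642]))
```

```text
[[ 0.5875 -0.0335  0.0355]
 [ 0.6173 -0.1815  0.0355]] [[ 0.8055 -0.1429  0.0445]
 [ 0.782  -0.0002  0.0445]]
[ 0.6024 -0.1075  0.0355] 0.19470657812756645 0.18556315290941916 0.15094085460233572 0.1446420990199915 [ 0.624  -0.1034]
0.19865685995573235
tip [[ 0.5697 -0.0947  0.0365]
 [ 0.5753 -0.1256  0.0365]] expected [ 0.5725 -0.1116]
```

>>> {"name": "servo_tool", "arguments": {
  "deltas": [
    [-2,-6,0,0,0,0,0],
    [-6,-10,0,0,0,0,0],
    [-14,-10,0,0,0,0,0],
    [-14,-9,0,0,0,0,0],
    [-14,0,0,0,0,0,0],
    [-8,0,0,0,0,0,0],
    [0,0,0,0,0,0,0],
    [0,0,0,0,0,0,0]
  ]
}}

```text
time: 7.17
tool_pos: [0.4843, -0.1263, 0.0945]
orientation: [-1.571, -0.002, -2.975]
contact_force: [-0.4, -0.5, -4.6]
width: 0.43
```

```bash
python3 plan.py 0.4683 -0.129 0.04 3.309;  python3 - <<'E'
from h import *
import json
for n in ("wrist",):
    p=optics.camera_params(n)
    im,d=optics.capture(n); cv2.imwrite(f"pics/{n}6.png",im); np.save(f"pics/{n}6.npy",d)
    json.dump({k:np.asarray(v).tolist() for k,v in p.items()},open(f"pics/{n}6.json","w"))
E
```

```text
t 7.1667 pos [ 484.3422 -126.2669   94.5129] F [-0.3616 -0.4658 -4.5854] w 0.4297358074074412
tool x [-0.9862 -0.1653  0.0018] y [-0.0018 -0.     -1.    ] z [ 0.1653 -0.9862 -0.0003] yaw -2.9754930868424116
shift mm [16.1768 54.5415  0.0585] rotvec [ 0.0003 -0.0013  0.0018]
```

View pics/wrist6.png

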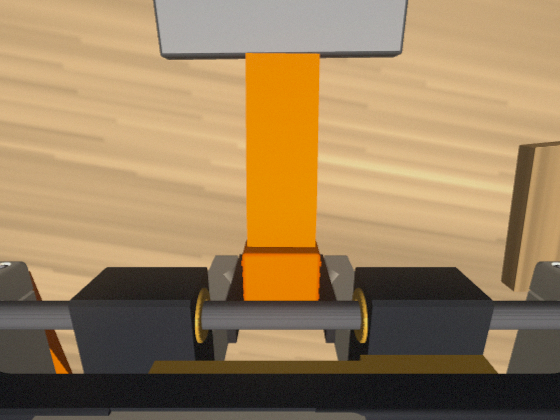

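Run:
```python
from h import *
import json
np.set_printoptions(precision=2,suppress=True)
p={k:np.array(v) for k,v in json.load(open("pics/wrist6.json")).items()}
N=toz(p,[(162,53.5),(402.5,50)],.0355)*1000; e=N[0]-N[1]; n=N.mean(0); print(N,n,np.linalg.norm(e),np.arctan2(-e[0],e[1]))
S=toz(p,[(158,0),(407.5,0)],.0365)*1000; print(S,S.mean(0)); dd=S.mean(0)-n; print(np.arctan2(dd[1],dd[0]))
T=toz(p,[(246.5,53.5),(319.5,53.5)],.094-.004)*1000; B=toz(p,[(243,248),(320,248)],.1135-.0)*1000
for z in (.088,.091): print(toz(p,[(246.5,53.5),(319.5,53.5)],z)*1000)
print(B,B.mean(0),T.mean(0))
for yaw in (.165,.175,.185): print(yaw,n[:2]+22*np.array([np.cos(yaw),np.sin(yaw)]))
```

```text
[[ 585.99  -34.29   35.5 ]
 [ 612.3  -179.42   35.5 ]] [ 599.15 -106.85   35.5 ] 147.49499633746663 0.1793279116953868
[[ 613.95  -30.85   36.5 ]
 [ 638.04 -174.58   36.5 ]] [ 625.99 -102.71   36.5 ]
0.15296273561871504
[[ 587.71  -91.86   88.  ]
 [ 593.34 -125.42   88.  ]]
[[ 587.32  -92.22   91.  ]
 [ 592.84 -125.17   91.  ]]
[[ 501.23 -104.42  113.5 ]
 [ 507.3  -140.47  113.5 ]] [ 504.27 -122.45  113.5 ] [ 590.23 -108.68   90.  ]
0.165 [ 620.85 -103.24]
0.175 [ 620.81 -103.02]
0.185 [ 620.77 -102.81]
```

```bash
python3 plan.py 0.4805 -0.1278 0.008 -2.9666
```

```text
t 7.2167 pos [ 483.8008 -126.3589   94.4591] F [-0.0565  0.6439 -4.2829] w 0.42536709618949897
tool x [-0.9863 -0.1652  0.0021] y [-0.0021  0.     -1.    ] z [ 0.1652 -0.9863 -0.0003] yaw -2.9756509265870115
shift mm [ 3.3147 86.4658  0.9061] rotvec [ 0.0004 -0.0091  0.0021]
```

>>> {"name": "servo_tool", "arguments": {
  "deltas": [
    [3.3,6,0.9,0,-0.009,0.002,0],
    [0,12,0,0,0,0,0],
    [0,14,0,0,0,0,0],
    [0,14,0,0,0,0,0],
    [0,14,0,0,0,0,0],
    [0,12,0,0,0,0,0],
    [0,9,0,0,0,0,0],
    [0,4.5,0,0,0,0,0]
  ]
}}

```text
time: 7.88
tool_pos: [0.4804, -0.128, 0.0083]
orientation: [-1.571, -0.0, -2.966]
contact_force: [-0.1, -0.3, -4.4]
width: 0.43
```

>>> {"name": "servo_tool", "arguments": {
  "deltas": [
    [0,0,0,0,0,0,0],
    [0,0,0,0,0,0,0],
    [0,0.5,0,0,0,0,0],
    [0,0.5,0,0,0,0,0],
    [0,0,0,0,0,0,0],
    [0,0,0,0,0,0,0],
    [0,0,0,0,0,0,0],
    [0,0,0,0,0,0,0]
  ]
}}

```text
time: 8.55
tool_pos: [0.482, -0.1277, 0.0089]
orientation: [-1.571, 0.002, -2.966]
contact_force: [-0.3, 0.3, -4.8]
width: 0.43
```

```bash
python3 plan.py 0.4805 -0.1278 0.005 -2.9666
```

```text
t 8.55 pos [ 481.9822 -127.7228    8.8524] F [-0.2824  0.3309 -4.8496] w 0.4296200675519897
tool x [-0.9847 -0.1743 -0.0024] y [ 0.0023  0.0004 -1.    ] z [ 0.1743 -0.9847  0.    ] yaw -2.966402319805661
shift mm [ 1.4822  3.8489 -0.1824] rotvec [-0.      0.0002 -0.0024]
```

>>> {"name": "servo_tool", "arguments": {
  "deltas": [
    [0,0.5,0,0,0,0,0],
    [0,0.5,0,0,0,0,0],
    [0,0,0,0,0,0,0],
    [0,0,0,0,0,0,0],
    [0,0,0,0,0,0,0],
    [0,0,0,0,0,0,0],
    [0,0,0,0,0,0,0],
    [0,0,0,0,0,0,0]
  ]
}}

```text
time: 9.22
tool_pos: [0.4819, -0.1278, 0.0077]
orientation: [-1.571, 0.002, -2.966]
contact_force: [-0.1, -0.0, -2.8]
width: 0.432
```

>>> {"name": "servo_tool", "arguments": {
  "deltas": [
    [0,0.5,0,0,0,0,0],
    [0,0,0,0,0,0,0],
    [0,0,0,0,0,0,0],
    [0,0,0,0,0,0,0],
    [0,0,0,0,0,0,0],
    [0,0,0,0,0,0,0],
    [0,0,0,0,0,0,0],
    [0,0,0,0,0,0,0]
  ]
}}

```text
time: 9.88
tool_pos: [0.4819, -0.1277, 0.0072]
orientation: [-1.571, 0.002, -2.966]
contact_force: [0.3, -0.3, -4.2]
width: 0.435
```

>>> {"name": "servo_tool", "arguments": {
  "deltas": [
    [0,0.5,0,0,0,-0.002,0],
    [0,0,0,0,0,0,0],
    [0,0,0,0,0,0,0],
    [0,0.5,0,0,0,0,0],
    [0,0,0,0,0,0,0],
    [0,0,0,0,0,0,0],
    [0,0,0,0,0,0,0],
    [0,0,0,0,0,0,0]
  ]
}}

```text
time: 10.55
tool_pos: [0.4819, -0.1278, 0.0062]
orientation: [-1.571, -0.0, -2.966]
contact_force: [-0.3, 0.2, -3.5]
width: 0.43
```

>>> {"name": "servo_tool", "arguments": {
  "deltas": [
    [0,0.4,0,0,0,0,0],
    [0,0,0,0,0,0,0],
    [0,0,0,0,0,0,0],
    [0,0,0,0,0,0,0],
    [0,0,0,0,0,0,0],
    [0,0,0,0,0,0,0],
    [0,0,0,0,0,0,0],
    [0,0,0,0,0,0,0]
  ]
}}

```text
time: 11.22
tool_pos: [0.4819, -0.1277, 0.0058]
orientation: [-1.571, 0.0, -2.966]
contact_force: [0.3, -0.5, -4.8]
width: 0.431
```

>>> {"name": "servo_tool", "arguments": {
  "deltas": [
    [0,0.4,0,0,0,0,0],
    [0,0,0,0,0,0,0],
    [0,0,0,0,0,0,0],
    [0,0,0,0,0,0,0],
    [0,0,0,0,0,0,0],
    [0,0,0,0,0,0,0],
    [0,0,0,0,0,0,0],
    [0,0,0,0,0,0,0]
  ]
}}

```text
time: 11.88
tool_pos: [0.4819, -0.1278, 0.0054]
orientation: [-1.571, 0.0, -2.966]
contact_force: [0.1, 0.4, -2.7]
width: 0.427
```

```bash
python3 plan.py 0.4805 -0.1278 0.005 -2.9666
python3 - <<'E'
from h import *
im,d=optics.capture("scene"); cv2.imwrite("pics/scene7.png",im)
cv2.imwrite("pics/scene7c.png",cv2.resize(im[210:290,210:330],None,fx=6,fy=6,interpolation=cv2.INTER_CUBIC))
s=readout.read_state(); print(s["moment"],s["contact_force"])
E
```

```text
t 11.8833 pos [ 481.9175 -127.7502    5.3761] F [ 0.0729  0.3614 -2.7265] w 0.42672135407467415
tool x [-0.9847 -0.1743 -0.0001] y [ 0.0001 -0.     -1.    ] z [ 0.1743 -0.9847  0.    ] yaw -2.9664314848341844
shift mm [ 1.4045  0.376  -0.198 ] rotvec [-0.      0.0002 -0.0001]
[-0.06798049 -0.01532387 -0.01844762] [-0.23674023 -0.72079812 -4.75036582]
```

View pics/scene7c.png

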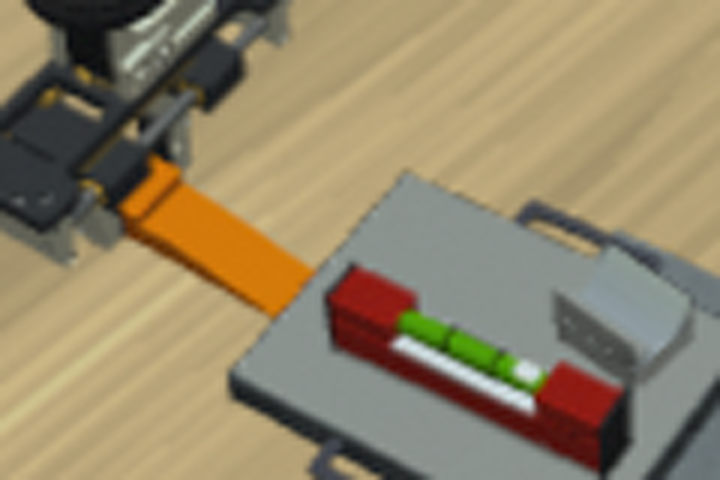

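>>> {"name": "servo_tool", "arguments": {
  "deltas": [
    [0,0.3,0,0,0,0,0],
    [0,0,0,0,0,0,0],
    [0,0,0,0,0,0,0],
    [0,0,0,0,0,0,0],
    [0,0,0,0,0,0,0],
    [0,0,0,0,0,0,0],
    [0,0,0,0,0,0,0],
    [0,0,0,0,0,0,0]
  ]
}}

```text
time: 12.6
tool_pos: [0.4819, -0.1277, 0.0052]
orientation: [-1.571, 0.0, -2.966]
contact_force: [-2.1, 0.7, 2.4]
width: 0.431
```

>>> {"name": "servo_tool", "arguments": {
  "deltas": [
    [0,0.3,0,0,0,0,0],
    [0,0,0,0,0,0,0],
    [0,0,0,0,0,0,0],
    [0,0,0,0,0,0,0],
    [0,0,0,0,0,0,0],
    [0,0,0,0,0,0,0],
    [0,0,0,0,0,0,0],
    [0,0,0,0,0,0,0]
  ]
}}

```text
time: 13.27
tool_pos: [0.4819, -0.1277, 0.0052]
orientation: [-1.571, 0.0, -2.966]
contact_force: [-4.0, 1.5, 7.3]
width: 0.431
```

>>> {"name": "servo_tool", "arguments": {
  "deltas": [
    [0,-0.25,0,0,0,0,0],
    [0,-0.25,0,0,0,0,0],
    [-1,0,0,0,0,0,0],
    [-2,0,0,0,0,0,0],
    [-2,0,0,0,0,0,0],
    [-2,0,0,0,0,0,0],
    [-2,0,0,0,0,0,0],
    [-1,0,0,0,0,0,0]
  ]
}}

```text
time: 13.93
tool_pos: [0.492, -0.126, 0.0052]
orientation: [-1.571, 0.0, -2.966]
contact_force: [-3.7, 0.1, 3.2]
width: 0.43
```

```bash
python3 plan.py 0.4805 -0.1278 0.005 -2.9666
```

```text
t 13.9333 pos [ 492.0404 -125.9942    5.2008] F [-3.7049  0.0956  3.1684] w 0.4299246711908383
tool x [-0.9847 -0.1743 -0.    ] y [ 0. -0. -1.] z [ 0.1743 -0.9847  0.    ] yaw -2.966384089506637
shift mm [11.6785  0.2005 -0.2335] rotvec [-0.      0.0002 -0.    ]
```

>>> {"name": "servo_tool", "arguments": {
  "deltas": [
    [0,-0.3,0,0,0,0,0],
    [-1,0,0,0,0,0,0],
    [-1.5,0,0,0,0,0,0],
    [-1.5,0,0,0,0,0,0],
    [-1.5,0,0,0,0,0,0],
    [-1.5,0,0,0,0,0,0],
    [-1,0,0,0,0,0,0],
    [0,0,0,0,0,0,0]
  ]
}}

```text
time: 14.6
tool_pos: [0.4999, -0.1245, 0.0055]
orientation: [-1.571, 0.0, -2.966]
contact_force: [-0.3, 0.7, -3.6]
width: 0.434
```

```bash
cat > st.py <<'E'
from h import *
import sys
np.set_printoptions(precision=2,suppress=True)
s=readout.read_state(); g=s["tool_pos"][:2]*1000; f=np.array([620.8,-103.0]); d=np.array([np.cos(.175),np.sin(.175)])
F=s["contact_force"]; print("t",s["time"],"z",s["tool_pos"][2]*1000,"tip past foot",107.4-(f-g)@d,"lat",np.cross(d,g-f) if 0 else d[0]*(g-f)[1]-d[1]*(g-f)[0],"push",-F[:2]@d,"Fz",F[2],"M",s["moment"])
E
python3 st.py
```

```text
t 14.6 z 5.53190398859079 tip past foot -15.36280727307468 lat -0.15759150662029597 push 0.1503470121582965 Fz -3.551487184409889 M [-0.06  0.08  0.01]
```

>>> {"name": "servo_tool", "arguments": {
  "deltas": [
    [-1,0.1,0,0,0,0,0],
    [-1,0,0,0,0,0,0],
    [-1,0,0,0,0,0,0],
    [-1,0,0,0,0,0,0],
    [-1,0,0,0,0,0,0],
    [-1,0,0,0,0,0,0],
    [-1,0,0,0,0,0,0],
    [0,0,0,0,0,0,0]
  ]
}}

```text
time: 15.27
tool_pos: [0.5025, -0.1241, 0.0052]
orientation: [-1.571, -0.007, -2.967]
contact_force: [-12.4, 0.1, 8.6]
width: 0.431
```

```bash
python3 st.py
```

```text
t 15.2667 z 5.207093013301693 tip past foot -12.771571556797838 lat -0.1686303495045145 push 12.235813502014423 Fz 8.617725249311103 M [-0.42  4.13  0.06]
```

>>> {"name": "servo_tool", "arguments": {
  "deltas": [
    [-0.5,0,0,0,0,0,0],
    [-0.5,0,0,0,0,0,0],
    [-0.5,0,0,0,0,0,0],
    [-0.5,0,0,0,0,0,0],
    [-0.5,0,0,0,0,0,0],
    [-0.5,0,0,0,0,0,0],
    [0,0,0,0,0,0,0],
    [0,0,0,0,0,0,0]
  ]
}}

```text
time: 15.93
tool_pos: [0.5029, -0.1241, 0.0052]
orientation: [-1.572, -0.011, -2.968]
contact_force: [-18.9, -1.8, 16.6]
width: 0.431
```

```bash
python3 st.py
```

```text
t 15.9333 z 5.178658962083901 tip past foot -12.414203284470503 lat -0.19848576975749666 push 18.892638425548252 Fz 16.568921374093268 M [-0.61  6.66  0.04]
```

```bash
python3 plan.py 0.51 -0.1228 0.005 -2.9666
python3 - <<'E'
from h import *
im,d=optics.capture("scene")
cv2.imwrite("pics/scene8c.png",cv2.resize(im[210:290,210:330],None,fx=6,fy=6,interpolation=cv2.INTER_CUBIC))
E
```

```text
t 15.9333 pos [ 502.8503 -124.0561    5.1787] F [-18.8626  -1.8271  16.5689] w 0.431167182638936
tool x [-0.9849 -0.1729  0.011 ] y [-0.0109 -0.0011 -0.9999] z [ 0.1729 -0.9849 -0.0008] yaw -2.9678183668845386
shift mm [-7.2607  0.099  -0.0009] rotvec [ 0.0008 -0.0012  0.011 ]
```

View pics/scene8c.png

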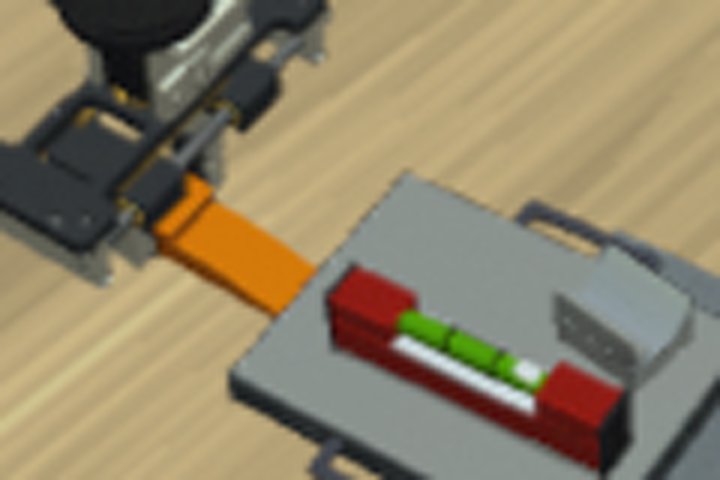

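>>> {"name": "servo_tool", "arguments": {
  "deltas": [
    [0,-0.2,0,0,0,0.006,0],
    [0,-0.2,0,0,0,0.006,0],
    [0,-0.1,0,0,0,0,0],
    [0,0,0,0,0,0,0],
    [0,0,0,0,0,0,0],
    [0,0,0,0,0,0,0],
    [0,0,0,0,0,0,0],
    [0,0,0,0,0,0,0]
  ]
}}

```text
time: 16.65
tool_pos: [0.5031, -0.124, 0.0052]
orientation: [-1.572, 0.001, -2.968]
contact_force: [-16.9, -1.6, 10.0]
width: 0.43
```

```bash
python3 st.py; python3 plan.py 0.51 -0.1228 0.005 -2.9666
```

```text
t 16.65 z 5.191012269455942 tip past foot -12.204543828755689 lat -0.20605943670391014 push 16.915187043899696 Fz 10.00634075159803 M [-0.96  5.84  0.04]
t 16.65 pos [ 503.0581 -124.027     5.191 ] F [-16.8987  -1.5768  10.0063] w 0.4297224451273798
tool x [-0.985  -0.1728 -0.0012] y [ 0.001  0.001 -1.   ] z [ 0.1728 -0.985  -0.0009] yaw -2.967933300474889
shift mm [-7.0493  0.1992 -0.0089] rotvec [ 0.0009 -0.0013 -0.0012]
```

>>> {"name": "servo_tool", "arguments": {
  "deltas": [
    [0,-0.2,0,0,0,0,0],
    [0,-0.2,0,0,0,0,0],
    [0,-0.2,0,0,0,0,0],
    [0,0,0,0,0,0,0],
    [0,0,0,0,0,0,0],
    [0,0,0,0,0,0,0],
    [0,0,0,0,0,0,0],
    [0,0,0,0,0,0,0]
  ]
}}

```text
time: 17.32
tool_pos: [0.5032, -0.1239, 0.0052]
orientation: [-1.572, 0.001, -2.968]
contact_force: [-14.0, -2.5, 1.2]
width: 0.431
```

```bash
python3 st.py; python3 plan.py 0.51 -0.1228 0.005 -2.9666
```

```text
t 17.3167 z 5.215389875866651 tip past foot -12.022662908546323 lat -0.1005753927873343 push 14.183210193777008 Fz 1.1691267039619193 M [-1.11  4.88  0.03]
t 17.3167 pos [ 503.2188 -123.8915    5.2154] F [-13.9684  -2.4594   1.1691] w 0.43060781110300256
tool x [-0.985  -0.1725 -0.0013] y [ 0.0011  0.0013 -1.    ] z [ 0.1725 -0.985  -0.0011] yaw -2.9682321587722527
shift mm [-6.8675  0.2241  0.0948] rotvec [ 0.001  -0.0016 -0.0013]
```

>>> {"name": "servo_tool", "arguments": {
  "deltas": [
    [-0.5,-0.1,0,0,0,0,0],
    [-0.5,-0.1,0,0,0,0.001,0],
    [-0.5,-0.1,0,0,0,0,0],
    [-0.5,-0.1,0,0,0,0.001,0],
    [0,0,0,0,0,0,0],
    [0,0,0,0,0,0,0],
    [0,0,0,0,0,0,0],
    [0,0,0,0,0,0,0]
  ]
}}

```text
time: 17.98
tool_pos: [0.5035, -0.1238, 0.0052]
orientation: [-1.572, 0.0, -2.969]
contact_force: [-16.3, -3.2, 4.2]
width: 0.43
```

```bash
python3 st.py; python3 plan.py 0.51 -0.1228 0.005 -2.9666
```

```text
t 17.9833 z 5.226206712022563 tip past foot -11.723178400530031 lat -0.06923723607890864 push 16.587261509110895 Fz 4.249437232471236 M [-1.28  6.04  0.03]
t 17.9833 pos [ 503.5083 -123.8085    5.2262] F [-16.2735  -3.2295   4.2494] w 0.43049232793902975
tool x [-0.9851 -0.172  -0.0004] y [ 0.0002  0.0014 -1.    ] z [ 0.172  -0.9851 -0.0014] yaw -2.968743749610622
shift mm [-6.5683  0.2289  0.1234] rotvec [ 0.0014 -0.0021 -0.0004]
```

>>> {"name": "servo_tool", "arguments": {
  "deltas": [
    [-0.5,-0.2,0,0,0,0.001,0],
    [-0.5,-0.2,0,0,0,0,0],
    [-0.5,-0.1,0,0,0,0.001,0],
    [-0.5,-0.1,0,0,0,0,0],
    [-0.5,-0.1,0,0,0,0.001,0],
    [-0.5,-0.1,0,0,0,0,0],
    [0,0,0,0,0,0,0],
    [0,0,0,0,0,0,0]
  ]
}}

```text
time: 18.65
tool_pos: [0.5042, -0.1235, 0.0052]
orientation: [-1.573, -0.0, -2.97]
contact_force: [-19.9, -4.5, 2.8]
width: 0.432
```

```bash
python3 st.py; python3 plan.py 0.51 -0.1228 0.005 -2.9666
```

```text
t 18.65 z 5.246871830462671 tip past foot -10.986943626377794 lat 0.0784968248675213 push 20.34541541025691 Fz 2.804383674351695 M [-1.41  7.31 -0.06]
t 18.65 pos [ 504.2076 -123.5348    5.2469] F [-19.8651  -4.5012   2.8044] w 0.432367345897469
tool x [-0.9852 -0.1712  0.0005] y [-0.0008  0.0018 -1.    ] z [ 0.1712 -0.9852 -0.0019] yaw -2.969508731837945
shift mm [-5.8328  0.2434  0.2684] rotvec [ 0.0019 -0.0029  0.0005]
```

```bash
cat > chk.py <<'E'
from h import *
import sys
# plate shift check vs initial: phase correlation on level/vblock/plate region in scene; also bubble
im,d=optics.capture("scene"); n=sys.argv[1]; cv2.imwrite(f"pics/s_{n}.png",im)
ref=cv2.imread("pics/scene0.png")
for nm,(x0,y0,w,h) in {"level+plate":(262,250,80,60),"panel":(300,290,46,34)}.items():
    a=cv2.cvtColor(ref[y0:y0+h,x0:x0+w],cv2.COLOR_BGR2GRAY).astype(np.float32);b=cv2.cvtColor(im[y0:y0+h,x0:x0+w],cv2.COLOR_BGR2GRAY).astype(np.float32)
    print(nm,cv2.phaseCorrelate(a,b,cv2.createHanningWindow((w,h),cv2.CV_32F)))
cv2.imwrite(f"pics/s_{n}c.png",cv2.resize(im[210:330,210:360],None,fx=5,fy=5,interpolation=cv2.INTER_CUBIC))
E
python3 chk.py 9
```

```text
level+plate ((0.061533871047011246, 0.18721086277168553), 0.9838158150513967)
panel ((0.016167397095145475, -0.011624515895128695), 1.0258679254739373)
```

View pics/s_9c.png

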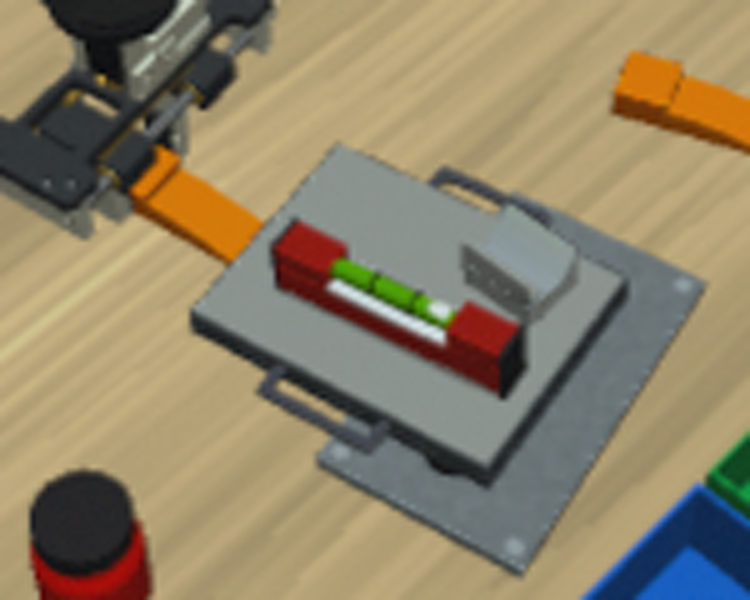

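>>> {"name": "servo_tool", "arguments": {
  "deltas": [
    [0,-0.2,0,0,0,0,0],
    [0,-0.2,0,0,0,0,0],
    [-0.3,-0.1,0,0,0,0,0],
    [-0.3,0,0,0,0,0,0],
    [-0.4,0,0,0,0,0,0],
    [0,0,0,0,0,0,0],
    [0,0,0,0,0,0,0],
    [0,0,0,0,0,0,0]
  ]
}}

```text
time: 19.37
tool_pos: [0.5049, -0.1234, 0.0054]
orientation: [-1.573, -0.001, -2.97]
contact_force: [-18.4, -2.5, -1.0]
width: 0.428
```

```bash
python3 st.py; python3 chk.py 10
```

```text
t 19.3667 z 5.4031622729380295 tip past foot -10.289400587162092 lat 0.12170518707488043 push 18.595294245670082 Fz -0.9618943263905968 M [-1.48  7.07  0.03]
level+plate ((0.15968020814854356, 0.1895614579599787), 0.9554110296567281)
panel ((0.1274260925541455, 0.100380421415867), 1.0216363905756563)
```

```bash
cat > chk2.py <<'E'
from h import *
import sys
np.set_printoptions(precision=2,suppress=True)
names=sys.argv[1:]
def red(im):
    hsv=cv2.cvtColor(im,cv2.COLOR_BGR2HSV)
    w=np.zeros(im.shape[:2]);  sub=hsv[250:300,255:325]
    m=((sub[...,0]<8)|(sub[...,0]>172))&(sub[...,1]>140)
    yy,xx=np.mgrid[250:300,255:325]; 
    return xx[m].mean(),yy[m].mean(),m.sum()
ref=cv2.imread("pics/scene0.png")
for n in names:
    im=cv2.imread(f"pics/{n}.png"); out=[n]
    for nm,(x0,y0,w,h) in {"lev":(262,253,56,36),"vb":(298,246,32,30),"Rhandle":(278,276,38,32),"Lcorner":(262,236,30,20),"jar":(212,300,34,40),"trays":(320,260,120,100)}.items():
        a,b=[cv2.cvtColor(q[y0:y0+h,x0:x0+w],cv2.COLOR_BGR2GRAY).astype(np.float32) for q in (ref,im)]
        s,r=cv2.phaseCorrelate(a,b,cv2.createHanningWindow((w,h),cv2.CV_32F)); out+= [nm,np.array(s)]
    print(*out)
    r=red(im); print("   red",r[0],r[1],r[2])
E
python3 chk2.py scene0 scene4 scene7 s_9 s_10
```

```text
scene0 lev [0. 0.] vb [0. 0.] Rhandle [-0.  0.] Lcorner [0. 0.] jar [0. 0.] trays [0. 0.]
   red 288.16710875331563 271.37931034482756 377
scene4 lev [0.13 0.03] vb [-0.01 -0.02] Rhandle [ 0.15 -0.04] Lcorner [0.08 0.02] jar [-0.07 -0.03] trays [-0.04  0.01]
   red 288.19363395225463 271.55437665782495 377
scene7 lev [0.11 0.01] vb [0.03 0.01] Rhandle [ 0.11 -0.  ] Lcorner [0.04 0.05] jar [-0.08  0.03] trays [-0.05  0.02]
   red 288.25531914893617 271.5718085106383 376
s_9 lev [0.2  0.04] vb [ 0.07 -0.04] Rhandle [ 0.12 -0.07] Lcorner [0.01 0.  ] jar [-0.01 -0.  ] trays [-0.06 -0.02]
   red 288.13709677419354 271.3709677419355 372
s_10 lev [0.17 0.06] vb [-0.    0.11] Rhandle [0.14 0.08] Lcorner [-0.13 -0.07] jar [-0.02 -0.02] trays [-0.07 -0.01]
   red 288.1769436997319 271.44772117962464 373
```

>>> {"name": "servo_tool", "arguments": {
  "deltas": [
    [-0.5,-0.1,0,0,0,0.001,0],
    [-0.5,-0.1,0,0,0,0,0],
    [-0.5,-0.1,0,0,0,0.001,0],
    [-0.5,0,0,0,0,0,0],
    [-0.5,-0.1,0,0,0,0.001,0],
    [-0.5,0,0,0,0,0,0],
    [0,0,0,0,0,0,0],
    [0,0,0,0,0,0,0]
  ]
}}

```text
time: 20.08
tool_pos: [0.5077, -0.1228, 0.0056]
orientation: [-1.573, 0.002, -2.97]
contact_force: [-19.0, -3.6, -2.4]
width: 0.432
```

```bash
python3 st.py; python3 plan.py 0.51 -0.1228 0.005 -2.9666; python3 chk.py 11; python3 chk2.py s_11
```

```text
t 20.0833 z 5.60251946116954 tip past foot -7.377789419439523 lat 0.20836415685274545 push 19.30860306492554 Fz -2.42458937564642 M [-1.42  6.94 -0.03]
t 20.0833 pos [ 507.739  -122.7786    5.6025] F [-18.9658  -3.6328  -2.4246] w 0.4321932956592485
tool x [-0.9853 -0.1709 -0.0016] y [ 0.0012  0.0025 -1.    ] z [ 0.1709 -0.9853 -0.0022] yaw -2.9698148750329882
shift mm [-2.2231  0.6052  0.4089] rotvec [ 0.0022 -0.0032 -0.0016]
level+plate ((0.3289681470796637, 0.1823903545017096), 0.9738889634609222)
panel ((0.03013766962835973, 0.03944967621866624), 1.0257749910707827)
s_11 lev [0.47 0.2 ] vb [-0.01 -0.02] Rhandle [ 0.15 -0.03] Lcorner [-0.19 -0.01] jar [-0.06 -0.02] trays [-0.03 -0.02]
   red 288.1748633879781 271.3306010928962 366
```

>>> {"name": "servo_tool", "arguments": {
  "deltas": [
    [-0.6,0,0,0,0,0,0],
    [-0.6,0,0,0,0,0,0],
    [-0.6,0,0,0,0,0,0],
    [-0.6,0,0,0,0,0,0],
    [-0.6,0,0,0,0,0,0],
    [-0.6,0,0,0,0,0,0],
    [-0.6,0,0,0,0,0,0],
    [0,0,0,0,0,0,0]
  ]
}}

```text
time: 20.8
tool_pos: [0.5119, -0.122, 0.0056]
orientation: [-1.573, 0.001, -2.97]
contact_force: [-18.5, -2.6, -3.3]
width: 0.433
```

```bash
python3 st.py; python3 chk.py 12; python3 chk2.py s_12
```

```text
t 20.8 z 5.617835167945194 tip past foot -3.193981034839595 lat 0.2303826625970551 push 18.66225248564807 Fz -3.284164003089358 M [-1.36  7.03 -0.02]
level+plate ((0.2661740074527259, 0.22131417474560422), 0.9648422125975291)
panel ((0.26893389246170685, 0.11877162303835931), 1.0382226048796266)
s_12 lev [0.38 0.27] vb [0.1  0.07] Rhandle [ 0.03 -0.05] Lcorner [-0.06  0.05] jar [0.01 0.06] trays [-0.03  0.  ]
   red 288.5163934426229 271.42076502732243 366
```

View pics/s_12c.png

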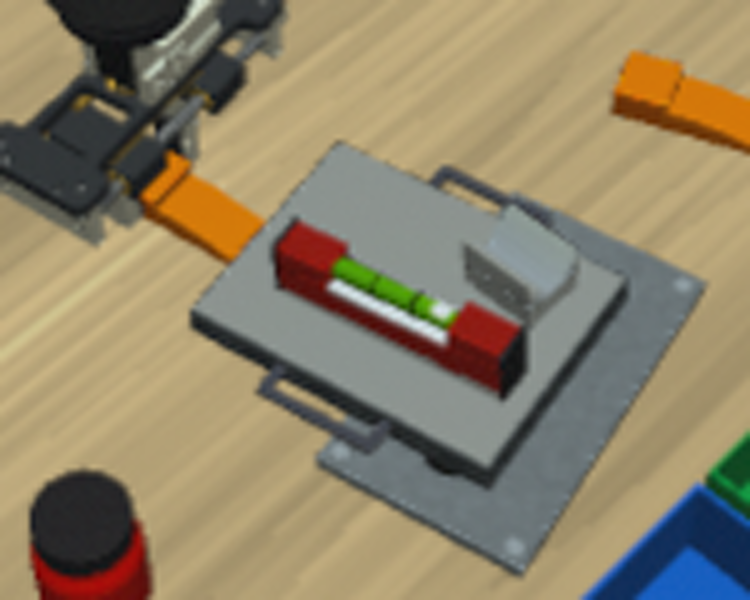

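>>> {"name": "servo_tool", "arguments": {
  "deltas": [
    [-0.7,0,0,0,0,0,0],
    [-0.7,0,0,0,0,0,0],
    [-0.7,0,0,0,0,0,0],
    [-0.7,0,0,0,0,0,0],
    [-0.7,0,0,0,0,0,0],
    [-0.7,0,0,0,0,0,0],
    [-0.7,0,0,0,0,0,0],
    [0,0,0,0,0,0,0]
  ]
}}

```text
time: 21.52
tool_pos: [0.5168, -0.1212, 0.0056]
orientation: [-1.573, 0.002, -2.97]
contact_force: [-18.0, -2.8, -4.4]
width: 0.432
```

```bash
python3 st.py; python3 chk.py 13; python3 chk2.py s_13
```

```text
t 21.5167 z 5.626199431938473 tip past foot 1.8021884183065424 lat 0.21207170598525593 push 18.228883365226093 Fz -4.415482547216262 M [-1.34  6.86  0.01]
level+plate ((0.4694457794058451, 0.2493516957827211), 0.9781042031447092)
panel ((0.3533758307148922, 0.1436480752743705), 1.0001398178714294)
s_13 lev [0.42 0.39] vb [0.29 0.01] Rhandle [ 0.21 -0.05] Lcorner [ 0.18 -0.55] jar [-0.03 -0.02] trays [-0.07  0.01]
   red 288.70157068062827 271.586387434555 382
```

>>> {"name": "servo_tool", "arguments": {
  "deltas": [
    [-0.7,0,0,0,0,0,0],
    [-0.7,0,0,0,0,0,0],
    [-0.7,0,0,0,0,0,0],
    [-0.7,0,0,0,0,0,0],
    [-0.7,0,0,0,0,0,0],
    [-0.7,0,0,0,0,0,0],
    [-0.7,0,0,0,0,0,0],
    [-0.7,0,0,0,0,0,0]
  ]
}}

```text
time: 22.23
tool_pos: [0.5221, -0.1202, 0.0056]
orientation: [-1.573, 0.001, -2.97]
contact_force: [-18.4, -3.0, -4.6]
width: 0.431
```

```bash
python3 st.py; python3 chk.py 14; python3 chk2.py s_14;  python3 plan.py 0.51 -0.1228 0.005 -2.9666
```

```text
t 22.2333 z 5.645157465746544 tip past foot 7.256849599972412 lat 0.23405064061197933 push 18.60594050476432 Fz -4.613695670776056 M [-1.21  6.87  0.01]
level+plate ((0.5167824578087874, 0.4270547840425074), 1.053079244295756)
panel ((0.2295743495515019, 0.06963929519209344), 1.037351637940716)
s_14 lev [0.81 0.48] vb [ 0.24 -0.08] Rhandle [ 0.27 -0.07] Lcorner [0.1  1.87] jar [-0.09 -0.01] trays [-0.06  0.01]
   red 288.8776041666667 271.5494791666667 384
t 22.2833 pos [ 522.3519 -120.156     5.6464] F [-18.06    -3.2582  -4.8688] w 0.42949544356363545
tool x [-0.9853 -0.171  -0.0015] y [ 0.0011  0.0025 -1.    ] z [ 0.171  -0.9853 -0.0023] yaw -2.969794689807535
shift mm [12.623   0.6261  0.4949] rotvec [ 0.0023 -0.0032 -0.0015]
```

View pics/s_14c.png

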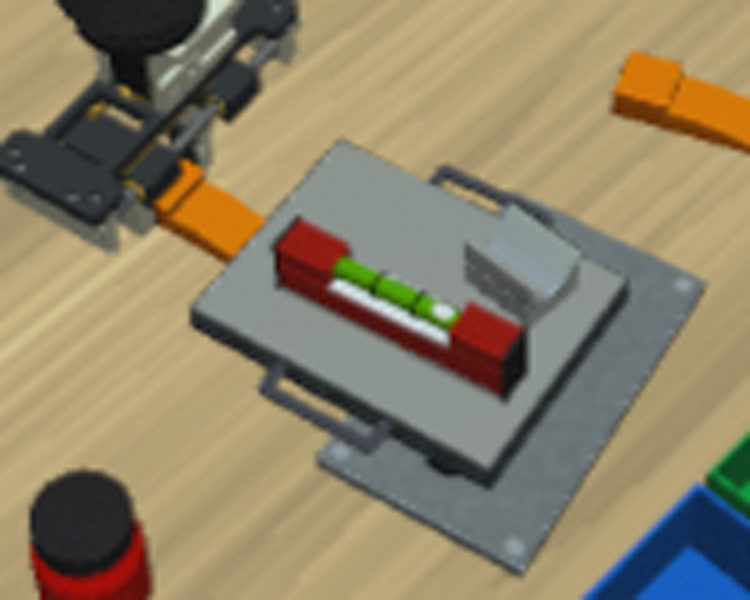

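```bash
cat > bub.py <<'E'
from h import *
import sys
np.set_printoptions(precision=1,suppress=True,linewidth=200)
def bub(im,box,sgn,verbose=False):
    x0,y0,w,h=box; S=8
    c=cv2.resize(im[y0:y0+h,x0:x0+w],None,fx=S,fy=S,interpolation=cv2.INTER_CUBIC)
    hsv=cv2.cvtColor(c,cv2.COLOR_BGR2HSV)
    m=cv2.inRange(hsv,(35,120,60),(75,255,255))
    k,l,s,_=cv2.connectedComponentsWithStats(cv2.dilate(m,np.ones((9,9))))
    if k<2: return None
    # all green parts
    P=np.argwhere(m>0)[:,::-1].astype(np.float32)
    vx,vy,cx,cy=cv2.fitLine(P,cv2.DIST_HUBER,0,.01,.01).ravel()
    if sgn@np.array([vx,vy])<0: vx,vy=-vx,-vy
    t=np.arange(-140,140,1.)
    prof=[]
    for o in (-4,-2,0,2,4):
        mx=(cx+t*vx-o*vy).astype(np.float32)[None]; my=(cy+t*vy+o*vx).astype(np.float32)[None]
        prof.append(cv2.remap(c,mx,my,cv2.INTER_LINEAR)[0].astype(float))
    p=np.mean(prof,0)
    B,G,R=p.T
    return t,B,G,R,c
def lm(a,i):  # subpixel
    w=slice(i-6,i+7); v=np.clip(a[w]-a[w].min(),0,None); return (v*np.arange(i-6,i+7)).sum()/v.sum()
if __name__=="__main__":
  for cam,box,sgn in (("scene",(262,252,60,44),np.array([1,.5])),("top",(290,130,40,70),np.array([-.1,-1]))):
    if len(sys.argv)>2: im=cv2.imread(f"pics/{cam if cam=='top' else 's'}_{sys.argv[1]}.png")
    else:
        im,d=optics.capture(cam); cv2.imwrite(f"pics/{cam[0] if cam=='scene' else cam}_{sys.argv[1]}.png",im)
    t,B,G,R,c=bub(im,box,sgn)
    print(cam); print("t",t[::8]); print("B",B[::8]); print("G",G[::8]); print("R",R[::8])
    cv2.imwrite(f"pics/b_{cam}_{sys.argv[1]}.png",c)
E
python3 bub.py 15
```

```text
scene
t [-140. -132. -124. -116. -108. -100.  -92.  -84.  -76.  -68.  -60.  -52.  -44.  -36.  -28.  -20.  -12.   -4.    4.   12.   20.   28.   36.   44.   52.   60.   68.   76.   84.   92.  100.  108.  116.
  124.  132.]
B [ 20.   16.2  20.6  20.8  20.2  17.6   9.4   9.6   9.8   9.    8.4   8.8   7.4   9.    8.8   9.6   8.2   9.6   8.8   9.4   9.2   9.2   9.6   9.6   9.8   8.2   3.6  71.8 130.4 137.2 118.8  52.8   4.8
  19.2  19.4]
G [ 28.4  27.   27.2  27.8  26.4  42.8 112.6 157.8 156.8 156.2 155.4 155.2 155.2 148.  105.4 109.8 151.4 151.8 150.2 150.6 150.4 150.2 140.6 104.8 126.8 146.6 146.6 153.8 172.8 179.4 176.4 144.8  86.2
  29.4  27.8]
R [142.6 143.2 144.  144.8 145.4 135.6  92.8  76.8  78.2  78.   77.6  77.2  77.   74.2  54.8  56.2  75.8  75.6  73.4  74.8  74.2  74.2  69.8  54.2  64.2  72.   75.8 107.2 145.8 155.8 141.2 100.6 113.6
 142.8 142. ]
top
t [-140. -132. -124. -116. -108. -100.  -92.  -84.  -76.  -68.  -60.  -52.  -44.  -36.  -28.  -20.  -12.   -4.    4.   12.   20.   28.   36.   44.   52.   60.   68.   76.   84.   92.  100.  108.  116.
  124.  132.]
B [ 57.6  49.4  53.   54.6  50.8  54.6  50.8  51.8  51.   60.8  66.   56.8  55.6  52.   60.   60.8  46.6  49.4  55.6  58.2  61.2  60.   59.4  55.8  48.6  57.8  62.4 109.6 180.2 205.6 200.4 140.4  64.6
  48.8  54.2]
G [ 66.8  54.2  58.4  60.   56.4  60.   56.   72.  134.  165.2 172.2 164.4 160.8 161.6 164.8 165.  121.8 149.8 163.6 164.8 168.  165.2 165.2 161.  126.4 147.6 167.  174.  190.8 199.2 197.6 184.8 128.6
  61.6  56.2]
R [104.6 144.8 146.4 143.8 142.4 144.  143.  142.  118.8 112.8 118.2 110.4 107.4 106.4 112.2 113.8  85.2  98.6 108.8 110.6 113.8 111.6 111.  106.6  87.6 102.8 112.6 138.4 181.6 197.  192.2 151.6 128.
 146.  144.4]
```

View pics/b_scene_15.png

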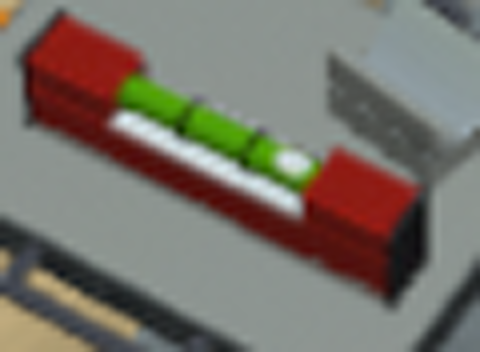

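View pics/b_top_15.png

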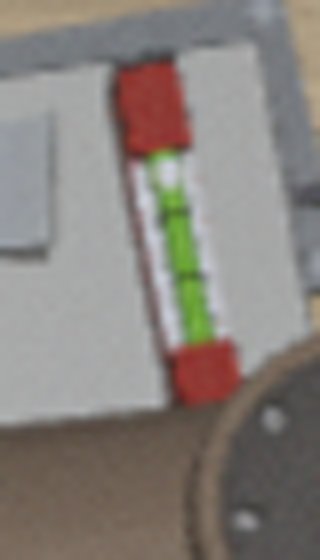

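```bash
cat > bb.py <<'E'
from bub import *
from scipy.signal import find_peaks
def reading(n,cams=("scene","top")):
  for cam,box,sgn in (("scene",(262,252,60,44),np.array([1,.5])),("top",(290,130,40,70),np.array([-.1,-1]))):
    if cam not in cams: continue
    im,d=optics.capture(cam); cv2.imwrite(f"pics/{cam}_{n}.png",im)
    t,B,G,R,c=bub(im,box,sgn); cv2.imwrite(f"pics/b_{cam}_{n}.png",c)
    v=G>R; i=np.argmin(abs(t-10)); a=i; b=i
    while a>0 and (G[a]>R[a]-0 or B[a]>40+B.min()*1.0): a-=1
    while b<len(t)-1 and (G[b]>R[b]): b+=1
    w=np.clip(B-np.percentile(B[a+8:b-8],30)-25,0,None); w[:a+4]=0; w[b-3:]=0
    tb=(w*t).sum()/w.sum() if w.sum()>0 else np.nan
    pk,pr=find_peaks(-G,prominence=15); pk=[q for q in pk if a+12<q<b-12]
    # scale: vial gap 76 mm?
    L=[t[q] for q in pk]; s0={"scene":69.,"top":63.5}[cam]
    out=f"{cam}: ends {t[a]:.0f},{t[b]:.0f} lines {L} bubble {tb:.1f}"
    if len(L)==2: out+=f" reading(lines) {24*(tb-sum(L)/2)/(L[1]-L[0]):.1f}"
    out+=f" reading(ends) {24*(tb-(t[a]+t[b])/2)/s0:.1f} bubble width {24*(w>w.max()/2).sum()/s0:.1f}"
    print(out)
if __name__=="__main__": reading(sys.argv[1])
E
python3 bb.py 16; python3 st.py
```

```text
scene: ends -94,115 lines [np.float64(-24.0), np.float64(46.0)] bubble 91.1 reading(lines) 27.5 reading(ends) 28.0 bubble width 9.4
top: ends -77,117 lines [np.float64(-10.0), np.float64(54.0)] bubble 94.1 reading(lines) 27.0 reading(ends) 28.0 bubble width 10.6
t 22.4833 z 5.646291745374538 tip past foot 7.437592850401174 lat 0.26137399805307737 push 17.74043969129764 Fz -5.30174891945259 M [-1.26  6.74  0.01]
```

>>> {"name": "servo_tool", "arguments": {
  "deltas": [
    [-0.7,0,0,0,0,0,0],
    [-0.7,0,0,0,0,0,0],
    [-0.7,0,0,0,0,0,0],
    [-0.7,0,0,0,0,0,0],
    [-0.7,0,0,0,0,0,0],
    [-0.7,0,0,0,0,0,0],
    [-0.7,0,0,0,0,0,0],
    [0,0,0,0,0,0,0]
  ]
}}

```text
time: 23.15
tool_pos: [0.5272, -0.1193, 0.0057]
orientation: [-1.573, 0.002, -2.97]
contact_force: [-16.9, -2.9, -5.8]
width: 0.43
```

```bash
python3 st.py; python3 bb.py 17
```

```text
t 23.15 z 5.659893858335488 tip past foot 12.387180285643609 lat 0.28021513995032876 push 17.162267571116814 Fz -5.768895772307034 M [-1.28  6.59 -0.03]
scene: ends -94,117 lines [np.float64(-23.0), np.float64(49.0)] bubble 92.2 reading(lines) 26.4 reading(ends) 28.1 bubble width 10.4
top: ends -77,117 lines [np.float64(-12.0), np.float64(53.0)] bubble 94.0 reading(lines) 27.1 reading(ends) 28.0 bubble width 10.6
```

>>> {"name": "servo_tool", "arguments": {
  "deltas": [
    [-0.6,0.1,0,0,0,0,0],
    [-0.6,0,0,0,0,0,0],
    [-0.6,0,0,0,0,0,0],
    [-0.6,0,0,0,0,0,0],
    [-0.6,0,0,0,0,0,0],
    [-0.6,0,0,0,0,0,0],
    [0,0,0,0,0,0,0],
    [0,0,0,0,0,0,0]
  ]
}}

```text
time: 23.92
tool_pos: [0.5308, -0.1187, 0.0056]
orientation: [-1.573, 0.002, -2.97]
contact_force: [-18.6, -3.1, -5.1]
width: 0.429
```

```bash
python3 st.py; python3 bb.py 18
```

```text
t 23.9167 z 5.604692892306879 tip past foot 16.00994428331333 lat 0.2652632377310713 push 18.851959517650695 Fz -5.095670858506398 M [-1.21  6.57 -0.04]
scene: ends -93,117 lines [np.float64(-23.0), np.float64(49.0)] bubble 92.1 reading(lines) 26.4 reading(ends) 27.9 bubble width 10.4
top: ends -78,117 lines [np.float64(-13.0), np.float64(51.0)] bubble 92.6 reading(lines) 27.6 reading(ends) 27.6 bubble width 10.2
```

>>> {"name": "servo_tool", "arguments": {
  "deltas": [
    [-0.6,0,0,0,0,0,0],
    [-0.6,0,0,0,0,0,0],
    [-0.6,0,0,0,0,0,0],
    [-0.6,0,0,0,0,0,0],
    [-0.6,0,0,0,0,0,0],
    [-0.6,0,0,0,0,0,0],
    [0,0,0,0,0,0,0],
    [0,0,0,0,0,0,0]
  ]
}}

```text
time: 24.68
tool_pos: [0.5344, -0.118, 0.0056]
orientation: [-1.573, 0.002, -2.97]
contact_force: [-16.5, -2.7, -7.3]
width: 0.428
```

```bash
python3 st.py; python3 bb.py 19; python3 chk2.py scene_19
```

```text
t 24.6833 z 5.629409878760459 tip past foot 19.692270170928822 lat 0.25063745305681984 push 16.723555688349833 Fz -7.320511794120162 M [-1.19  6.47 -0.08]
scene: ends -94,117 lines [np.float64(-24.0), np.float64(47.0)] bubble 91.3 reading(lines) 27.0 reading(ends) 27.8 bubble width 10.4
top: ends -79,85 lines [np.float64(-15.0), np.float64(50.0)] bubble 77.9 reading(lines) 22.3 reading(ends) 28.3 bubble width 2.3
scene_19 lev [0.9  0.63] vb [0.31 0.53] Rhandle [ 0.61 -0.1 ] Lcorner [-0.11 -0.36] jar [-0.05 -0.07] trays [-0.03 -0.01]
   red 289.03076923076924 271.48205128205126 390
```

Run:
```python
import cv2,numpy as np
a=cv2.imread("pics/scene0.png");b=cv2.imread("pics/scene_19.png")
f=lambda im:cv2.resize(im[215:325,240:360],None,fx=3.3,fy=3.3*1.2,interpolation=cv2.INTER_CUBIC)
cv2.imwrite("pics/cmp19.png",np.hstack([f(a),f(b)]))
```

```text
(no output)
```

View pics/cmp19.png

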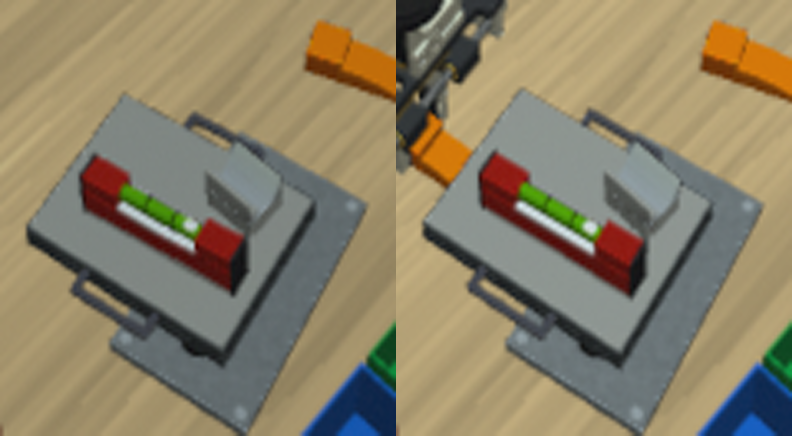

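>>> {"name": "servo_tool", "arguments": {
  "deltas": [
    [-0.6,0.15,0,0,0,0,0],
    [-0.6,0,0,0,0,0,0],
    [-0.6,0,0,0,0,0,0],
    [-0.6,0,0,0,0,0,0],
    [-0.6,0,0,0,0,0,0],
    [-0.6,0,0,0,0,0,0],
    [0,0,0,0,0,0,0],
    [0,0,0,0,0,0,0]
  ]
}}

```text
time: 25.45
tool_pos: [0.5379, -0.1174, 0.0055]
orientation: [-1.573, 0.002, -2.97]
contact_force: [-16.3, -1.9, -6.1]
width: 0.433
```

```bash
python3 st.py; python3 bb.py 20
```

```text
t 25.45 z 5.526510351563683 tip past foot 23.302128955716753 lat 0.2947786795894256 push 16.422437774780132 Fz -6.118736076196775 M [-1.21  6.42 -0.02]
scene: ends -95,116 lines [np.float64(-25.0), np.float64(47.0)] bubble 91.5 reading(lines) 26.8 reading(ends) 28.2 bubble width 9.4
top: ends -77,118 lines [np.float64(-12.0), np.float64(52.0)] bubble 94.1 reading(lines) 27.8 reading(ends) 27.8 bubble width 11.0
```

>>> {"name": "servo_tool", "arguments": {
  "deltas": [
    [-0.6,0.1,0,0,0,0,0],
    [-0.6,0,0,0,0,0,0],
    [-0.6,0,0,0,0,0,0],
    [-0.6,0,0,0,0,0,0],
    [-0.6,0,0,0,0,0,0],
    [0,0,0,0,0,0,0],
    [0,0,0,0,0,0,0],
    [0,0,0,0,0,0,0]
  ]
}}

```text
time: 26.22
tool_pos: [0.5409, -0.1168, 0.0054]
orientation: [-1.573, 0.002, -2.97]
contact_force: [-17.3, -3.3, -6.4]
width: 0.428
```

```bash
python3 st.py; python3 bb.py 21
```

```text
t 26.2167 z 5.440816765289437 tip past foot 26.302777495041823 lat 0.2751963574988956 push 17.617363788159388 Fz -6.353326338083115 M [-1.24  6.42 -0.02]
scene: ends -95,116 lines [np.float64(-26.0), np.float64(46.0)] bubble 91.7 reading(lines) 27.2 reading(ends) 28.2 bubble width 8.0
top: ends -83,119 lines [np.float64(-8.0), np.float64(55.0)] bubble 95.4 reading(lines) 27.4 reading(ends) 29.2 bubble width 10.6
```

>>> {"name": "servo_tool", "arguments": {
  "deltas": [
    [-0.6,0,0,0,0,0,0],
    [-0.6,0,0,0,0,0,0],
    [-0.6,0,0,0,0,0,0],
    [-0.6,0,0,0,0,0,0],
    [-0.6,0,0,0,0,0,0],
    [0,0,0,0,0,0,0],
    [0,0,0,0,0,0,0],
    [0,0,0,0,0,0,0]
  ]
}}

```text
time: 26.98
tool_pos: [0.5438, -0.1163, 0.0055]
orientation: [-1.573, 0.002, -2.97]
contact_force: [-16.9, -2.6, -6.6]
width: 0.43
```

```bash
python3 st.py; python3 bb.py 22; python3 chk2.py scene_22
```

```text
t 26.9833 z 5.455422811785394 tip past foot 29.30068919874236 lat 0.26069488649197403 push 17.129649956141982 Fz -6.564402815150297 M [-1.16  6.39 -0.05]
scene: ends -96,115 lines [np.float64(-27.0), np.float64(44.0)] bubble 68.1 reading(lines) 20.1 reading(ends) 20.4 bubble width 10.8
top: ends -83,58 lines [np.float64(-20.0), np.float64(45.0)] bubble 50.6 reading(lines) 14.1 reading(ends) 23.9 bubble width 2.3
scene_22 lev [ 0.24 -0.27] vb [0.32 0.43] Rhandle [0.66 0.05] Lcorner [-0.37  0.06] jar [ 0.   -0.09] trays [-0.05  0.01]
   red 289.39267015706804 271.5078534031414 382
```

View pics/b_top_22.png

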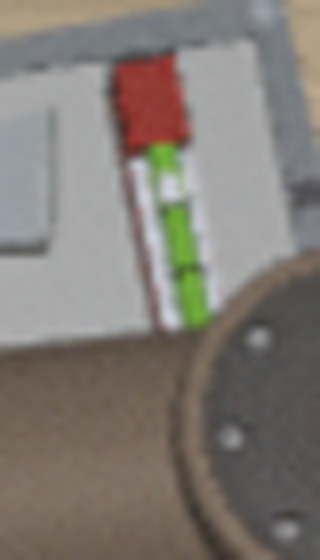

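>>> {"name": "servo_tool", "arguments": {
  "deltas": [
    [0,0.1,0,0,0,0,0],
    [0,0,0,0,0,0,0],
    [0,0,0,0,0,0,0],
    [0,0,0,0,0,0,0],
    [0,0,0,0,0,0,0],
    [0,0,0,0,0,0,0],
    [0,0,0,0,0,0,0],
    [0,0,0,0,0,0,0]
  ]
}}

```text
time: 27.75
tool_pos: [0.5439, -0.1163, 0.0054]
orientation: [-1.573, 0.002, -2.97]
contact_force: [-17.6, -1.4, -6.7]
width: 0.433
```

```bash
python3 st.py; python3 bb.py 23
```

```text
t 27.75 z 5.397203977043609 tip past foot 29.308410529746155 lat 0.288378153150461 push 17.57620689627129 Fz -6.664380496272354 M [-1.19  6.46 -0.  ]
scene: ends -97,114 lines [np.float64(-28.0), np.float64(42.0)] bubble 61.5 reading(lines) 18.7 reading(ends) 18.4 bubble width 10.4
top: ends -86,46 lines [np.float64(-21.0)] bubble 40.8 reading(ends) 23.0 bubble width 1.1
```

View pics/b_scene_23.png

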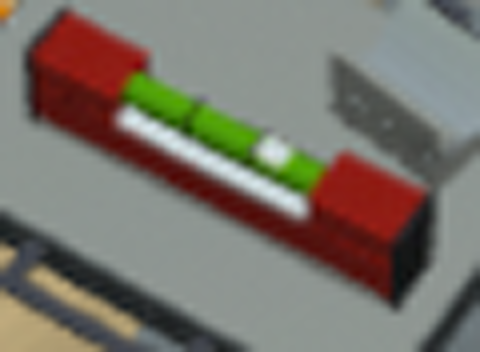

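>>> {"name": "servo_tool", "arguments": {
  "deltas": [
    [-0.6,0,0,0,0,0,0],
    [-0.6,0,0,0,0,0,0],
    [-0.6,0,0,0,0,0,0],
    [-0.6,0,0,0,0,0,0],
    [-0.6,0,0,0,0,0,0],
    [-0.6,0,0,0,0,0,0],
    [-0.5,0,0,0,0,0,0],
    [0,0,0,0,0,0,0]
  ]
}}

```text
time: 28.52
tool_pos: [0.5476, -0.1156, 0.0054]
orientation: [-1.573, 0.001, -2.97]
contact_force: [-18.1, -2.6, -6.0]
width: 0.427
```

>>> {"name": "servo_tool", "arguments": {
  "deltas": [
    [0,0.1,0,0,0,0,0],
    [0,0,0,0,0,0,0],
    [0,0,0,0,0,0,0],
    [0,0,0,0,0,0,0],
    [0,0,0,0,0,0,0],
    [0,0,0,0,0,0,0],
    [0,0,0,0,0,0,0],
    [0,0,0,0,0,0,0]
  ]
}}

```text
time: 29.18
tool_pos: [0.5476, -0.1156, 0.0053]
orientation: [-1.573, 0.001, -2.97]
contact_force: [-17.5, -3.3, -5.6]
width: 0.429
```

>>> {"name": "servo_tool", "arguments": {
  "deltas": [
    [0,0,0,0,0,0,0],
    [0,0,0,0,0,0,0],
    [0,0,0,0,0,0,0],
    [0,0,0,0,0,0,0],
    [0,0,0,0,0,0,0],
    [0,0,0,0,0,0,0],
    [0,0,0,0,0,0,0],
    [0,0,0,0,0,0,0]
  ]
}}

```text
time: 29.85
tool_pos: [0.5477, -0.1156, 0.0054]
orientation: [-1.573, 0.001, -2.97]
contact_force: [-18.6, -2.5, -6.4]
width: 0.429
```

```bash
python3 st.py; python3 bb.py 24;python3 plan.py 0.51 -0.1228 0.005 -2.9666
```

```text
t 29.85 z 5.357551213834282 tip past foot 33.17315682945109 lat 0.28205844422378057 push 18.78748626935271 Fz -6.360548413416808 M [-1.17  6.72  0.01]
scene: ends -104,109 lines [np.float64(-34.0), np.float64(41.0)] bubble 20.5 reading(lines) 5.4 reading(ends) 6.3 bubble width 9.7
top: ends -88,89 lines [np.float64(-38.0), np.float64(29.0)] bubble 10.0 reading(lines) 5.2 reading(ends) 3.6 bubble width 10.2
t 29.95 pos [ 547.6382 -115.6441    5.3471] F [-17.8516  -2.3177  -5.4383] w 0.4298290124677137
tool x [-0.9853 -0.1709 -0.0014] y [ 0.001   0.0026 -1.    ] z [ 0.1709 -0.9853 -0.0024] yaw -2.9698705777060934
shift mm [38.3078  0.2921  0.6198] rotvec [ 0.0024 -0.0033 -0.0014]
```

View pics/b_scene_24.png

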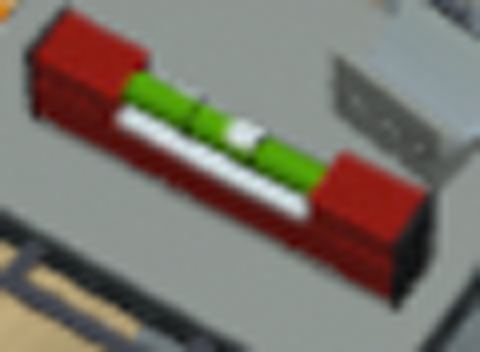

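>>> {"name": "servo_tool", "arguments": {
  "deltas": [
    [-0.4,0,0,0,0,0,0],
    [-0.4,0,0,0,0,0,0],
    [-0.4,0,0,0,0,0,0],
    [-0.4,0,0,0,0,0,0],
    [-0.2,0,0,0,0,0,0],
    [0,0,0,0,0,0,0],
    [0,0,0,0,0,0,0],
    [0,0,0,0,0,0,0]
  ]
}}

```text
time: 30.62
tool_pos: [0.5489, -0.1154, 0.0053]
orientation: [-1.573, 0.0, -2.97]
contact_force: [-19.6, -2.0, -4.9]
width: 0.425
```

>>> {"name": "servo_tool", "arguments": {
  "deltas": [
    [0,0.1,0,0,0,0,0],
    [0,0,0,0,0,0,0],
    [0,0,0,0,0,0,0],
    [0,0,0,0,0,0,0],
    [0,0,0,0,0,0,0],
    [0,0,0,0,0,0,0],
    [0,0,0,0,0,0,0],
    [0,0,0,0,0,0,0]
  ]
}}

```text
time: 31.28
tool_pos: [0.5489, -0.1154, 0.0053]
orientation: [-1.573, 0.001, -2.97]
contact_force: [-20.2, -3.1, -4.1]
width: 0.434
```

>>> {"name": "servo_tool", "arguments": {
  "deltas": [
    [0,0,0,0,0,0,0],
    [0,0,0,0,0,0,0],
    [0,0,0,0,0,0,0],
    [0,0,0,0,0,0,0],
    [0,0,0,0,0,0,0],
    [0,0,0,0,0,0,0],
    [0,0,0,0,0,0,0],
    [0,0,0,0,0,0,0]
  ]
}}

```text
time: 31.95
tool_pos: [0.5489, -0.1154, 0.0053]
orientation: [-1.573, 0.0, -2.97]
contact_force: [-20.2, -3.0, -3.1]
width: 0.428
```

```bash
python3 st.py; python3 bb.py 25
```

```text
t 31.95 z 5.300376407303325 tip past foot 34.38838056172142 lat 0.30120580455210266 push 20.46228983466891 Fz -3.053054511075022 M [-1.19  7.24  0.  ]
scene: ends -106,108 lines [np.float64(-36.0), np.float64(36.0)] bubble 8.9 reading(lines) 3.0 reading(ends) 2.8 bubble width 10.1
top: ends -89,83 lines [np.float64(-44.0), np.float64(21.0)] bubble -5.3 reading(lines) 2.3 reading(ends) -0.9 bubble width 11.0
```

View pics/b_scene_25.png

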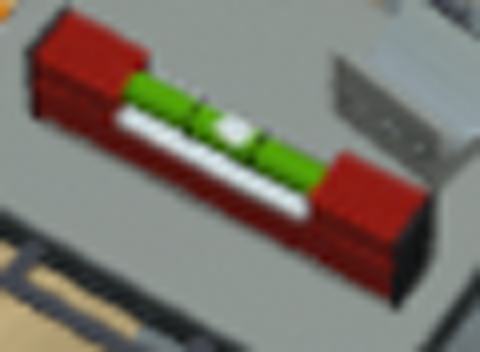

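View pics/b_top_25.png

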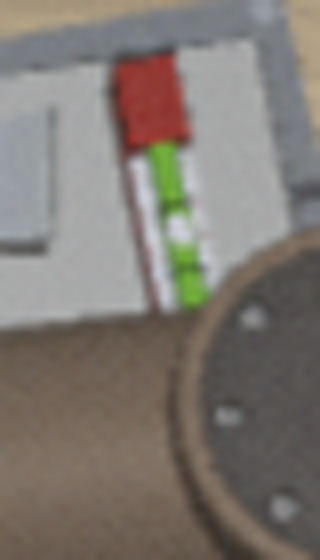

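>>> {"name": "servo_tool", "arguments": {
  "deltas": [
    [-0.3,-0.1,0,0,0,0,0],
    [-0.3,0,0,0,0,0,0],
    [-0.3,0,0,0,0,0,0],
    [-0.2,0,0,0,0,0,0],
    [0,0,0,0,0,0,0],
    [0,0,0,0,0,0,0],
    [0,0,0,0,0,0,0],
    [0,0,0,0,0,0,0]
  ]
}}

```text
time: 32.72
tool_pos: [0.5495, -0.1153, 0.0053]
orientation: [-1.573, -0.0, -2.97]
contact_force: [-20.3, -2.5, -4.1]
width: 0.43
```

>>> {"name": "servo_tool", "arguments": {
  "deltas": [
    [0,0,0,0,0,0,0],
    [0,0,0,0,0,0,0],
    [0,0,0,0,0,0,0],
    [0,0,0,0,0,0,0],
    [0,0,0,0,0,0,0],
    [0,0,0,0,0,0,0],
    [0,0,0,0,0,0,0],
    [0,0,0,0,0,0,0]
  ]
}}

```text
time: 33.38
tool_pos: [0.5495, -0.1153, 0.0053]
orientation: [-1.573, -0.0, -2.97]
contact_force: [-20.6, -2.0, -3.1]
width: 0.427
```

```bash
python3 st.py; python3 bb.py 26
```

```text
t 33.3833 z 5.288800006969272 tip past foot 35.06672246076451 lat 0.3015435843427241 push 20.621716880459747 Fz -3.1052460558242476 M [-1.27  7.54 -0.02]
scene: ends -107,107 lines [np.float64(-37.0), np.float64(36.0)] bubble 0.7 reading(lines) 0.4 reading(ends) 0.2 bubble width 9.4
top: ends -90,78 lines [np.float64(-49.0), np.float64(16.0)] bubble -16.0 reading(lines) 0.2 reading(ends) -3.8 bubble width 11.0
```

>>> {"name": "servo_tool", "arguments": {
  "deltas": [
    [0.5,0.15,0,0,0,-0.0015,0],
    [0.5,0.15,0,0,0,-0.0015,0],
    [0.5,0.15,0,0,0,-0.0015,0],
    [0.5,0.15,0,0,0,-0.0015,0],
    [0,0,0,0,0,0,0],
    [0,0,0,0,0,0,0],
    [0,0,0,0,0,0,0],
    [0,0,0,0,0,0,0]
  ]
}}

```text
time: 34.15
tool_pos: [0.5495, -0.1153, 0.0053]
orientation: [-1.573, -0.003, -2.97]
contact_force: [-18.3, -2.3, -3.2]
width: 0.428
```

```bash
python3 st.py; python3 bb.py 27;python3 plan.py 0.51 -0.1228 0.005 -2.9666
```

```text
t 34.15 z 5.3089348559507945 tip past foot 35.03565255509136 lat 0.2652686871632124 push 18.372595911314306 Fz -3.15956657962634 M [-0.91  6.3  -0.02]
scene: ends -107,107 lines [np.float64(-37.0), np.float64(36.0)] bubble 0.7 reading(lines) 0.4 reading(ends) 0.2 bubble width 9.4
top: ends -89,76 lines [np.float64(-51.0), np.float64(14.0)] bubble -17.5 reading(lines) 0.4 reading(ends) -4.2 bubble width 11.3
t 34.25 pos [ 549.4754 -115.3662    5.3007] F [-17.3508  -2.3266  -3.0481] w 0.4309282089229822
tool x [-0.9852 -0.1711  0.0028] y [-0.0032  0.0017 -1.    ] z [ 0.1711 -0.9852 -0.0022] yaw -2.9696257619087723
shift mm [40.1642  0.4125  0.57  ] rotvec [ 0.0022 -0.003   0.0028]
```

>>> {"name": "servo_tool", "arguments": {
  "deltas": [
    [0.8,0.15,0,0,0,0,0],
    [0.8,0.15,0,0,0,0,0],
    [0.8,0.15,0,0,0,0,0],
    [0.8,0.15,0,0,0,0,0],
    [0.8,0.1,0,0,0,0,0],
    [0,0,0,0,0,0,0],
    [0,0,0,0,0,0,0],
    [0,0,0,0,0,0,0]
  ]
}}

```text
time: 34.92
tool_pos: [0.5495, -0.1155, 0.0053]
orientation: [-1.572, 0.004, -2.968]
contact_force: [-8.6, -1.2, -9.0]
width: 0.426
```

```bash
python3 st.py; python3 bb.py 28;python3 plan.py 0.51 -0.1228 0.005 -2.9666
```

```text
t 34.9167 z 5.307355232359791 tip past foot 35.012605861779406 lat 0.15233207980500119 push 8.718267977888488 Fz -8.971142943016739 M [-0.76  3.22  0.01]
scene: ends -107,107 lines [np.float64(-37.0), np.float64(36.0)] bubble 0.7 reading(lines) 0.4 reading(ends) 0.2 bubble width 9.4
top: ends -92,83 lines [np.float64(-44.0), np.float64(21.0)] bubble -11.5 reading(lines) 0.0 reading(ends) -2.6 bubble width 11.0
t 35.0167 pos [ 549.5292 -115.4716    5.3351] F [-8.7551 -1.2962 -9.8311] w 0.4315869616698637
tool x [-0.985  -0.1724 -0.0039] y [ 0.0036  0.002  -1.    ] z [ 0.1724 -0.985  -0.0014] yaw -2.9683367853162137
shift mm [40.2018  0.1776  0.4045] rotvec [ 0.0014 -0.0017 -0.0039]
```

Nearly unloaded; the wedge is holding still. Finish unloading with some lowering and levelling.

>>> {"name": "servo_tool", "arguments": {
  "deltas": [
    [0.7,0.2,0,0,0,-0.002,0],
    [0.7,0.2,0,0,0,-0.002,0],
    [0.7,0.1,0,0,0,-0.002,0],
    [0,0,0,0,0,0,0],
    [0,0,0,0,0,0,0],
    [0,0,0,0,0,0,0],
    [0,0,0,0,0,0,0],
    [0,0,0,0,0,0,0]
  ]
}}

```text
time: 35.68
tool_pos: [0.5495, -0.1155, 0.0055]
orientation: [-1.572, 0.001, -2.968]
contact_force: [-6.5, -1.1, -10.2]
width: 0.43
```

```bash
python3 st.py; python3 bb.py 29;python3 plan.py 0.51 -0.1228 0.005 -2.9666
```

```text
t 35.6833 z 5.501502221881525 tip past foot 34.958703959462255 lat 0.0657749950230393 push 6.62951607318197 Fz -10.219662528286268 M [-0.54  2.34 -0.  ]
scene: ends -108,107 lines [np.float64(-38.0), np.float64(35.0)] bubble -0.9 reading(lines) 0.2 reading(ends) -0.1 bubble width 9.7
top: ends -91,79 lines [np.float64(-48.0), np.float64(17.0)] bubble -16.8 reading(lines) -0.5 reading(ends) -4.1 bubble width 11.0
t 35.7833 pos [ 549.4416 -115.5244    5.4965] F [ -6.6942  -1.7412 -10.1135] w 0.4312005183335172
tool x [-0.9849 -0.173  -0.0015] y [ 0.0013  0.0013 -1.    ] z [ 0.173  -0.9849 -0.001 ] yaw -2.9677553047542697
shift mm [40.1062  0.4376  0.3445] rotvec [ 0.001  -0.0012 -0.0015]
```

>>> {"name": "servo_tool", "arguments": {
  "deltas": [
    [0.5,0.2,0,0,0,0,0],
    [0.5,0.2,0,0,0,0,0],
    [0,0.1,0,0,0,0,0],
    [0,0,0,0,0,0,0],
    [0,0,0,0,0,0,0],
    [0,0,0,0,0,0,0],
    [0,0,0,0,0,0,0],
    [0,0,0,0,0,0,0]
  ]
}}

```text
time: 36.45
tool_pos: [0.5495, -0.1155, 0.0055]
orientation: [-1.572, 0.003, -2.967]
contact_force: [-6.7, -1.3, -10.0]
width: 0.428
```

```bash
python3 st.py; python3 bb.py 30;python3 plan.py 0.51 -0.1228 0.005 -2.9666
```

```text
t 36.45 z 5.4606388179610565 tip past foot 34.97892129839424 lat 0.07178806790547121 push 6.781338129927837 Fz -9.971480782238574 M [-0.45  2.4   0.02]
scene: ends -108,107 lines [np.float64(-38.0), np.float64(35.0)] bubble -1.0 reading(lines) 0.2 reading(ends) -0.2 bubble width 9.7
top: ends -93,81 lines [np.float64(-46.0), np.float64(19.0)] bubble -15.0 reading(lines) -0.6 reading(ends) -3.4 bubble width 11.0
t 36.55 pos [ 549.4713 -115.5595    5.4684] F [ -5.523   -1.4906 -11.067 ] w 0.42903894641369583
tool x [-0.9849 -0.1734 -0.0033] y [ 0.0031  0.0013 -1.    ] z [ 0.1734 -0.9849 -0.0007] yaw -2.967353087005874
shift mm [40.1301  0.3355  0.2884] rotvec [ 0.0007 -0.0008 -0.0033]
```

>>> {"name": "servo_tool", "arguments": {
  "deltas": [
    [0,0.2,0,0,0,-0.001,0],
    [0.3,0.2,0,0,0,-0.001,0],
    [0.3,0.2,0,0,0,-0.001,0],
    [0,0.1,0,0,0,0,0],
    [0,0,0,0,0,0,0],
    [0,0,0,0,0,0,0],
    [0,0,0,0,0,0,0],
    [0,0,0,0,0,0,0]
  ]
}}

```text
time: 37.22
tool_pos: [0.5494, -0.1156, 0.0053]
orientation: [-1.571, 0.001, -2.967]
contact_force: [-6.0, -0.2, -7.2]
width: 0.433
```

```bash
python3 st.py; python3 bb.py 31;python3 plan.py 0.51 -0.1228 0.005 -2.9666
```

```text
t 37.2167 z 5.273497582329614 tip past foot 34.93048908764804 lat 0.0465793953869138 push 5.9689613347715405 Fz -7.189658437060398 M [-0.24  2.47 -0.01]
scene: ends -107,107 lines [np.float64(-37.0), np.float64(36.0)] bubble 0.7 reading(lines) 0.4 reading(ends) 0.3 bubble width 9.4
top: ends -90,81 lines [np.float64(-46.0), np.float64(19.0)] bubble -13.5 reading(lines) -0.0 reading(ends) -3.4 bubble width 11.3
t 37.3167 pos [ 549.4058 -115.5766    5.2604] F [-6.4672  0.2223 -7.072 ] w 0.43238148655662684
tool x [-0.9848 -0.1736 -0.0014] y [ 0.0012  0.0008 -1.    ] z [ 0.1736 -0.9848 -0.0006] yaw -2.967102135294966
shift mm [40.0618  0.2054  0.2728] rotvec [ 0.0006 -0.0005 -0.0014]
```

>>> {"name": "servo_tool", "arguments": {
  "deltas": [
    [0,0.1,0,0,0,0,0],
    [0,0,0,0,0,0,0],
    [0,0,0,0,0,0,0.5],
    [0,0,0,0,0,0,0.55],
    [0,0,0,0,0,0,0.65],
    [0,0,0,0,0,0,0.75],
    [0,0,0,0,0,0,0.8],
    [0,0,0,0,0,0,0.8]
  ],
  "grip_force": 10
}}

```text
time: 37.98
tool_pos: [0.5521, -0.1153, 0.0063]
orientation: [-1.571, 0.006, -2.966]
contact_force: [0.0, -0.4, 0.7]
width: 0.772
```

```bash
python3 st.py; python3 bb.py 32;python3 plan.py 0.51 -0.1228 0.005 -2.9666
python3 - <<'E'
from h import *
im,d=optics.capture("wrist"); cv2.imwrite("pics/w32.png",im)
E
```

```text
t 37.9833 z 6.286059315812654 tip past foot 37.64135863497897 lat -0.1755231354959239 push 0.01964896681875017 Fz 0.699517016023511 M [-0.01 -0.04 -0.  ]
scene: ends -107,107 lines [np.float64(-37.0), np.float64(36.0)] bubble 1.2 reading(lines) 0.6 reading(ends) 0.4 bubble width 9.4
top: ends -90,78 lines [np.float64(-49.0), np.float64(16.0)] bubble -15.5 reading(lines) 0.4 reading(ends) -3.6 bubble width 11.7
t 38.0833 pos [ 551.7867 -115.3667    6.0813] F [-0.5244  0.6099 -0.1217] w 0.7913026792530851
tool x [-0.9847 -0.1744 -0.0056] y [ 0.0055  0.0009 -1.    ] z [ 0.1744 -0.9847  0.0001] yaw -2.966275515256449
shift mm [42.4481  0.8442  0.0308] rotvec [-0.0001  0.0003 -0.0056]
```

View pics/w32.png

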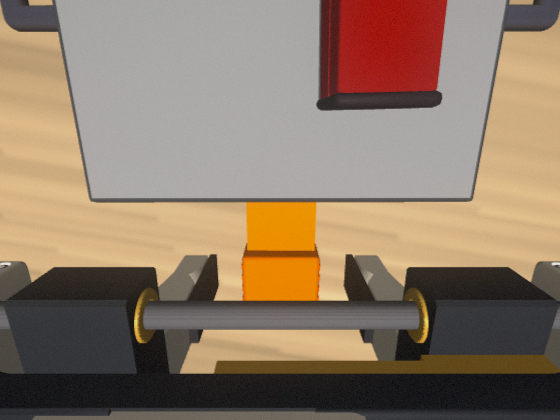

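>>> {"name": "servo_tool", "arguments": {
  "deltas": [
    [0,-3,0,0,0,0,1],
    [0,-8,0,0,0,0,1],
    [0,-15,0,0,0,0,1],
    [0,-20,0,0,0,0,1],
    [0,-20,0,0,0,0,1],
    [5,-20,0,0,0,0,1],
    [10,-20,0,0,0,0,1],
    [10,-10,0,0,0,0,1]
  ]
}}

```text
time: 38.8
tool_pos: [0.5273, -0.12, 0.125]
orientation: [-1.57, 0.009, -2.966]
contact_force: [0.8, -0.3, -0.3]
width: 0.999
```

>>> {"name": "servo_tool", "arguments": {
  "deltas": [
    [10,0,0,0,0,0,1],
    [20,-5,0,0,0,0,1],
    [20,-5,0,0,0,0,1],
    [10,0,0,0,0,0,1],
    [0,0,0,0,0,0,1],
    [0,0,0,0,0,0,1],
    [0,0,0,0,0,0,1],
    [0,0,0,0,0,0,1]
  ]
}}

```text
time: 39.47
tool_pos: [0.4679, -0.1302, 0.1312]
orientation: [-1.571, 0.005, -2.966]
contact_force: [0.4, -0.6, -0.4]
width: 0.997
```

```bash
python3 st.py; python3 bb.py 33
python3 - <<'E'
from h import *
a=cv2.imread("pics/scene0.png");b=cv2.imread("pics/scene_33.png")
f=lambda im:cv2.resize(im[215:325,240:360],None,fx=3.3,fy=3.3*1.2,interpolation=cv2.INTER_CUBIC)
cv2.imwrite("pics/cmp33.png",np.hstack([f(a),f(b)]))
im,d=optics.capture("wrist"); cv2.imwrite("pics/w33.png",im)
E
```

```text
t 39.4667 z 131.20369376933672 tip past foot -47.94128394447074 lat -0.17718118003416095 push -0.2551803176533717 Fz -0.3955578189380057 M [-0.1  -0.02 -0.08]
scene: ends -107,107 lines [np.float64(-36.0), np.float64(36.0)] bubble 1.2 reading(lines) 0.4 reading(ends) 0.4 bubble width 9.4
top: ends -95,97 lines [np.float64(-30.0), np.float64(35.0)] bubble 3.7 reading(lines) 0.4 reading(ends) 1.0 bubble width 11.7
```

View pics/cmp33.png

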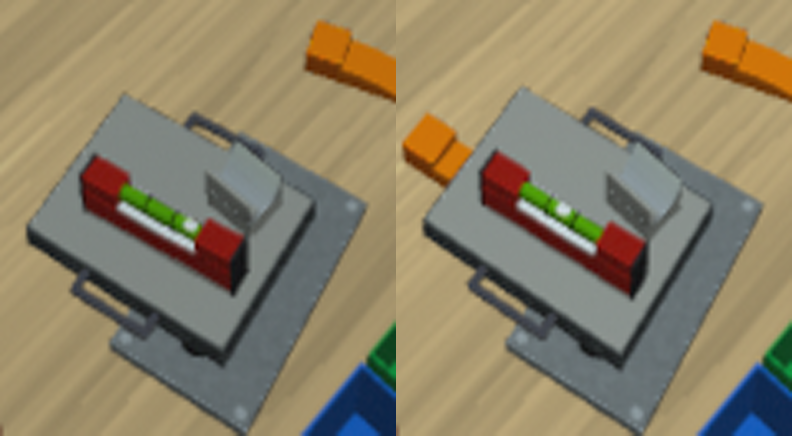

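View pics/w33.png

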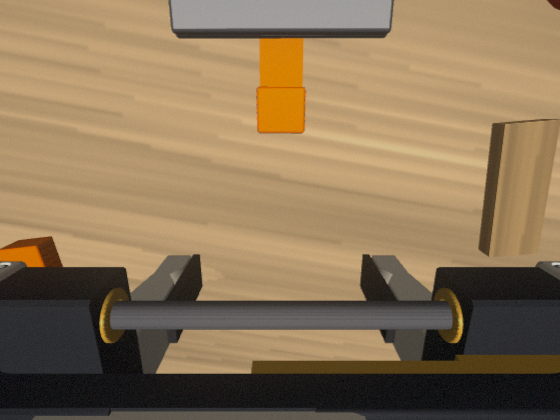

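View pics/b_top_33.png

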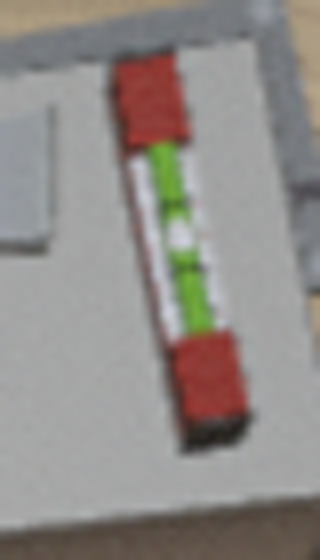

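The hand is clear of everything. The wedge stands straight under the foot, and the bubble reads about +0.4 mm in both cameras with all lines visible. The plate outline matches the start apart from the raised near end.

Run:
```python
from station import finish_job
print(finish_job())
```

```text
the job is handed in; nothing more can be done
None
```

The plate is level: the orange wedge is under the near foot and carrying it, and the job was handed in at about 40 s of the 72 s allowed. I gripped the leftmost wedge, carried it to the near end, lined it up with the plate and eased it in. I then took the load off the arm, opened the jaws and backed the hand away.

- **Bubble:** after letting go it read about +0.4 mm in both the scene and top cameras (limit ±4.8 mm). It read +0.4 to +0.6 mm just after release and again about 1.5 s later.
- **Push:** it stayed at about 16–21 N while the wedge went in. The upward force on the hand reached about 17 N when the thin edge first met the foot. That was some digging-in for about a second and a half, against the few N asked. I raised and levelled the hand before going on, and after that the downward force stayed small.
- **Plate position:** image comparison showed no clear sliding. Scatter in that check allows a few tenths of a millimetre, and the tilting of the plate makes it less exact. One of its readings, on the V-block, moved about 0.5 pixel, but the block looked in place when I compared the pictures.
- **My measuring script:** while the arm hid part of the level from the top camera, the script's reading from the vial ends was wrong (up to −4 mm), so I relied on the black lines. With the arm clear, the vial-end readings came out at +0.4 mm (scene) and +1.0 mm (top).

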